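# Stack two pump heads on the drive shaft and latch the end cap

### The arm

A 7-joint arm with a two-finger parallel gripper is mounted at the origin on a cart in front of the work surface, level with it; the furniture and walls round the work are solid. World frame = base frame: x ahead of the robot, y to its left, z up, the work surface at z = 0. Lengths are in m, angles in rad, forces in N, time in s.
With the tool pointing down it reaches from about 0.4 to 0.9 m from the base axis. Payload 5.5 kg.
Tool frame: the origin (TCP) lies on the centre line of the jaws, within the pads' length; the fingertips stand 17 mm ahead of it and the grasp point (between the pads) lies 2 mm behind it; z points along the fingers, y is the line along which they close (so a half turn about z gives the same grasp; the last joint's range is limited). The gripper opens to 92 mm and grips with 3 to 60 N. Pads are 19 mm wide; open, the fingers measure 130 mm over their backs; the gripper's body (75 mm by 190 mm) begins 47 mm behind the grasp point.
Start: joints at [1.365, 0.501, -0.427, 1.55, 0.221, 1.138, -0.21], TCP at [0.294, -0.58, 0.244] pointing down, gripper open.
Joint ranges: [-2.88, 2.88], [-0.31, 2.03], [-1.54, 1.56], [0.2, 2.42], [-1.41, 4.55], [0.19, 2.02], [-2.57, 2.57]. Speed limits (rad/s): [2.57, 2.57, 3.14, 3.14, 3.14, 3.14, 3.14].

### API

Orientations are given as a rotation vector (axis times angle).
In Python, from bench import state, snapshot, sign_off, search_frame, pinpoint gives the robot as it stands.
- The arm moves only by the shell command python3 -m handwheel 'ROWS' [FORCE]. ROWS is JSON, a list of rows, each an object of numbers: "x", "y", "z": the shift along the tool's x, y, z in m; "yaw": the turn about the tool's z in rad; "hand": the closure, from -1 (fully open) to 1 (shut). In form: [{"x": .., "y": .., "z": .., "yaw": .., "hand": ..}, ...]. A call has 1 to 5 rows; each row shifts and turns the commanded pose from where the row before left it, along the tool's axes as they then stand; what a row does not reach is not made up. A row lasts 1/10 s, in which the tool goes at most 50 mm and 8.59 degrees, less where a joint would pass 70% of its speed; a pose out of reach is approached as far as the arm can. A call is refused whole if a number of a shift passes 0.05 or a number of a turn 0.15, either way. A call with a gripper value outside its range is refused whole. The fingers move at their own pace and stop on an object; FORCE is the grip in N (left out, the last holds). Time passes only in rows, so rows that do not move let the fingers close. It gives the time, the measured TCP pose, the force, the opening and the grip force at its end, in the units of the state.
- state(): the state, without advancing time (a new reading comes with each control period).
- snapshot(name): name is "scene" or "top" or "wrist"; returns a dict with "image" (480x640x3 uint8, red, green, blue), "z_map" (480x640 float32, m along the optical axis (not along the pixel's ray), 0 where there is no reading), "fov_y" (degrees; the focal length in pixels is half the picture's height over the tangent of half this angle, whatever the lens; pixels are square), "cx", "cy" (the principal point, pixels), "world_to_cam" (4x4, takes a point from world to camera coordinates); the wrist camera has in their place "hand_eye" (4x4, takes a point from camera to tool coordinates, whose origin is the TCP and whose axes are the flange's). Camera axes: x right, y up, looking along -z (the intrinsics and any distortion apply to the point x, -y, -z); pixel columns grow to the right and rows downward; lengths in m; the calibration is good to about 2 mm. A picture is of the moment at which its call begins: read the wrist's pose just before it.
- sign_off(): hands the job in; it is judged then, once.
Trained networks look in a picture, given as the dict that the camera call returned (one of the last four; its "shot" number tells which), for a name from the list of things; names that differ only in an ending like _2 or _b are one class to them, and where a whole thing is asked for, a point or a joint stands for the part that bears it (a point fixed in the world has none). Each returns a list of dicts, best first, with "conf" (0 to 1); they miss things now and then, are a little off and sometimes report something else, mostly with a low value. They report only what shows in the picture. A call takes as long as a camera call. They do not tell look-alikes from the thing itself.
- search_frame(picture, thing): "bbox" ([centre column, centre row, width, height] in pixels, round what is visible of it).
- pinpoint(picture, thing): "pixel" ([row, column] in pixels: a listed point, or the origin of a listed thing).
The state is a dict: "t": time; "qpos": joint angles; "dq": joint speeds; "effort": joint torques, N m; "tcp_pos": TCP position; "tcp_rot": TCP orientation; "force": force on the tool from outside, world axes, zero at the start; "torque": the same for the moment, N m; "grip_width": finger opening in m; "grasp_force": force on a finger pad.
Only numpy, scipy, OpenCV 4.12 (cv2) and the standard library are available. Lean on these libraries where they do the work, as an engineer would, in place of code of your own. Each camera call takes 0.05 s, during which the arm holds its last target. There are 200 camera calls.

### The job

Load the pump drive: thread the thick pump head onto its horizontal shaft first, then the thin head, then the end cap with its round collar facing outward. Press the stack back against the sprung pressure plate until the latch tab on the shaft snaps up in front of the cap, so that the cap keeps the stack clamped by itself. Feel your way and do not force anything: never press on the drive or its shaft with more than 25 N, and leave the other things on the bench where they are.

Things in the scene. Friction and masses are not known exactly. Their poses are not given: they have to be found in the camera images.
- drive: pump drive, a fixed grey box 100 x 110 x 118 mm (x, y, z) with a black front panel; origin at the centre of its underside; its x points from front to back, so the front face is at x = -50 mm and faces the robot. A horizontal steel shaft comes out of the front along -x, its axis at y = 0, z = 92 mm.
- shaft_root (a point): point where the axis of the 16 mm shaft leaves the front face of the drive; axes as the drive. The tip is 126 to 154 mm out along -x: this differs from time to time and is not measured, but the shaft is clamped and does not slide. Last 14 mm: taper to 8 mm diameter. Behind the tip: latch tab at 18 to 33 mm, front of the pressure plate at rest at 106 mm.
- shaft_out (a point): point of the drive on the shaft axis, 100 mm out of the front face. The pressure plate is a 48 mm aluminium disc round the shaft near the face, sprung outward: about 3 N at rest, 9 N when pushed back 6 mm to its stop. The latch tab on top of the shaft springs up 4.5 mm; its 12 mm ramp faces the tip (parts sliding on press it down, 1 to 5 N), its rear is upright.
- thick_head: thick pump head, a loose white block 50 x 50 mm and 30 mm thick along its x axis, two small barbs (8 mm high) on top, 80 g nominal; stands on its lower side; origin at the centre of the underside, z up. A smooth bore of 18.5 mm diameter runs through along x, 25 mm above the underside.
- thick_head_bore (a point): centre of the thick head (middle of its bore); axes as the body
- thin_head: thin pump head, a loose white block 50 x 50 mm and 20 mm thick along its x axis, one small barb on top, 60 g nominal; origin at the centre of the underside, z up. Bore 18.5 mm along x, 25 mm above the underside.
- thin_head_bore (a point): centre of the thin head (middle of its bore)
- end_cap: end cap, a loose white plate 56 x 56 mm, 20 mm thick along its x axis, with a round collar (34 mm diameter, 6 mm long) on its -x side; no barb, 60 g; origin at the centre of the underside of the plate, z up. Bore 18.5 mm along x through both, 28 mm above the underside. Flat +x face goes to the thin head. Once latched, the stack (76 mm) holds the pressure plate 3 mm back.
- end_cap_bore (a point): middle of the bore within the 20 mm plate of the end cap
- tip_box: bystander: blue pipette tip box 86 x 121 x 66 mm, origin under its centre
- timer: bystander: small white timer 46 x 56 x 63 mm, origin under its centre
- vial_a: bystander: brown vial with black cap, 22 mm diameter, 53 mm high
- wash_bottle: bystander: white wash bottle 64 x 104 x 193 mm
There are look-alikes about, which are no part of the job. Leave any blue look-alike of the thick_head alone. What is shaped like the thin_head but pink is not meant.

How it is judged:
On the way, in this order (a step that is already met when the one before it is completed fails the run):
1. the thick head is on the shaft (y of thick_head_bore in the frame of drive between -0.004 and 0.004 m and z of thick_head_bore in the frame of drive between 0.088 and 0.096 m and angle between the x axis of thick_head and the x axis of drive, either way round below 0.12 rad and x of thick_head_bore in the frame of drive between -0.175 and -0.07 m), for 0.1 s.
2. the thin head is on the shaft in front of the thick head (all of step 1 and y of thin_head_bore in the frame of drive between -0.004 and 0.004 m and z of thin_head_bore in the frame of drive between 0.088 and 0.096 m and angle between the x axis of thin_head and the x axis of drive, either way round below 0.12 rad and x of thin_head_bore in the frame of drive above -0.175 m and distance between thick_head_bore and thin_head_bore above 0.022 m), for 0.1 s.
At the end, for the whole second after the job is handed in: Thick head, thin head, cap (collar outward) on the shaft in this order from the drive out, gaps under about 3 mm, bores within 4 mm and 0.12 rad of the shaft axis; clamped by itself: plate pushes on the thick head and cap on the latch with over 3 N each; at rest (all of step 2 and x of thin_head_bore in the frame of drive below -0.085 m and y of end_cap_bore in the frame of drive between -0.004 and 0.004 m and z of end_cap_bore in the frame of drive between 0.088 and 0.096 m and angle between the x axis of end_cap and the x axis of drive, either way round below 0.12 rad and x of end_cap_bore in the frame of drive below -0.1 m and distance between thick_head_bore and thin_head_bore below 0.0285 m and distance between thin_head_bore and end_cap_bore below 0.024 m and contact force between each of thick_head, end_cap and drive above 3 N and linear speed of each of thick_head, thin_head, end_cap below 0.01 m/s and x of drive in the frame of end_cap above 0 m); the robot touches nothing.
It fails at once if something presses on the drive, its shaft, plate or latch with more than 25 N (contact force between drive and anything else above 25 N).
It fails at once if the tip box is moved by more than 20 mm (distance of tip_box from where it was at the start of the episode above 0.02 m).
It fails at once if the timer is moved by more than 20 mm (distance of timer from where it was at the start of the episode above 0.02 m).
It fails at once if the vial is moved by more than 20 mm (distance of vial_a from where it was at the start of the episode above 0.02 m).
It fails at once if the wash bottle is moved by more than 20 mm (distance of wash_bottle from where it was at the start of the episode above 0.02 m).
It also fails if it takes over 72 s, if anything falls off the work surface, if the arm or the gripper's body presses on something with over 40 N, if the wrist force passes 120 N, or if a joint passes its speed limit or range.

## Working session

There is one attempt and no reset: what is moved stays moved. The work goes in short steps, Python scripts to look and compute and a shell command to move; the robot and the scene stay as the last step left them, time stands still between calls to the robot, and variables do not carry over. Pictures are saved under pics/ and viewed, at most 10 in all, crops included, and the job is handed in when it is done.

```bash
ls; mkdir -p pics; cat > h.py <<'E'
import numpy as np,cv2
from scipy.spatial.transform import Rotation as R
from bench import state, snapshot, sign_off, search_frame, pinpoint
def save(s,name,crop=None,scale=1):
    im=cv2.cvtColor(s["image"],cv2.COLOR_RGB2BGR)
    if crop: im=im[crop[1]:crop[3],crop[0]:crop[2]]
    if scale!=1: im=cv2.resize(im,None,fx=scale,fy=scale)
    cv2.imwrite("pics/"+name,im)
def c2w(s,st=None):
    if "world_to_cam" in s: return np.linalg.inv(np.array(s["world_to_cam"]))
    T=np.eye(4);T[:3,:3]=R.from_rotvec(st["tcp_rot"]).as_matrix();T[:3,3]=st["tcp_pos"]
    return T@np.array(s["hand_eye"])
def ray(s,r,c):
    f=240/np.tan(np.radians(s["fov_y"])/2)
    return np.array([(c-s["cx"])/f,-(r-s["cy"])/f,-1.])
def cloud(s,st=None):
    f=240/np.tan(np.radians(s["fov_y"])/2)
    r,c=np.mgrid[:480,:640];z=s["z_map"]
    P=np.stack([(c-s["cx"])/f*z,-(r-s["cy"])/f*z,-z,np.ones_like(z)],-1)
    W=(P@c2w(s,st).T)[...,:3];W[z==0]=np.nan
    return W
def atz(s,r,c,z,st=None):
    M=c2w(s,st);d=M[:3,:3]@ray(s,r,c);o=M[:3,3];return o+d*(z-o[2])/d[2]
E
python3 - <<'E'
from h import *
st=state();print({k:np.round(v,3) for k,v in st.items()})
for n in("scene","top"):
    s=snapshot(n);save(s,n+".png");print(n,s.keys(),s["fov_y"],s["cx"],s["cy"],np.round(c2w(s)[:3],3).tolist())
    W=cloud(s)
    for t in("drive","shaft_root","shaft_out","thick_head","thick_head_bore","thin_head","thin_head_bore","end_cap","end_cap_bore"):
        p=pinpoint(s,t)
        print(t,[(np.round(q["pixel"]).astype(int).tolist(),round(q["conf"],2),np.round(W[min(479,int(q["pixel"][0])),min(639,int(q["pixel"][1]))],3).tolist()) for q in p[:3]])
E
```

```text
pics
{'t': np.float64(0.0), 'qpos': array([ 1.365,  0.502, -0.427,  1.551,  0.221,  1.138, -0.21 ]), 'dq': array([-0.   , -0.001, -0.   , -0.   , -0.   ,  0.001,  0.001]), 'effort': array([ 0.0000e+00, -5.6659e+01, -5.8160e+00, -2.7911e+01, -6.9000e-02,
        3.1000e-02,  0.0000e+00]), 'tcp_pos': array([ 0.293, -0.579,  0.243]), 'tcp_rot': array([-3.054e+00, -7.290e-01,  1.000e-03]), 'force': array([ 0.013, -0.384, -0.839]), 'torque': array([ 0.009, -0.   , -0.001]), 'grasp_force': np.float64(0.0), 'grip_width': np.float64(0.092)}
scene dict_keys(['image', 'z_map', 'fov_y', 'cx', 'cy', 'world_to_cam', 'shot']) 52.55845974035425 318.81448365413235 242.3871428917076 [[-0.445, 0.51, -0.736, -0.131], [-0.895, -0.273, 0.352, 0.45], [-0.022, 0.816, 0.578, 0.66]]
drive [([245, 299], 0.73, [0.656, 0.12, 0.053])]
shaft_root [([221, 317], 0.89, [0.656, 0.078, 0.102])]
shaft_out [([246, 343], 0.62, [0.67, 0.007, 0.0]), ([277, 471], 0.24, [0.436, -0.17, 0.012]), ([221, 316], 0.21, [0.654, 0.079, 0.101])]
thick_head [([294, 497], 0.95, [0.367, -0.173, 0.018]), ([279, 474], 0.81, [0.434, -0.176,
[... 745 characters left out ...]
, 214], 0.52, [0.499, 0.349, 0.049])]
shaft_root [([204, 322], 0.94, [0.667, 0.071, 0.111])]
shaft_out [([243, 326], 0.76, [0.57, 0.056, 0.097])]
thick_head [([323, 418], 0.8, [0.372, -0.183, 0.051]), ([292, 411], 0.7, [0.45, -0.167, 0.051])]
thick_head_bore [([293, 414], 0.69, [0.448, -0.175, 0.048]), ([325, 420], 0.56, [0.365, -0.189, 0.049])]
thin_head [([257, 423], 0.78, [0.543, -0.2, 0.052]), ([244, 379], 0.71, [0.576, -0.083, 0.054]), ([296, 413], 0.49, [0.442, -0.171, 0.052])]
thin_head_bore [([257, 426], 0.65, [0.545, -0.209, 0.045]), ([243, 382], 0.59, [0.581, -0.094, 0.054])]
end_cap [([268, 216], 0.83, [0.503, 0.343, 0.057])]
end_cap_bore [([267, 210], 0.64, [0.505, 0.358, 0.06])]
```

View pics/scene.png

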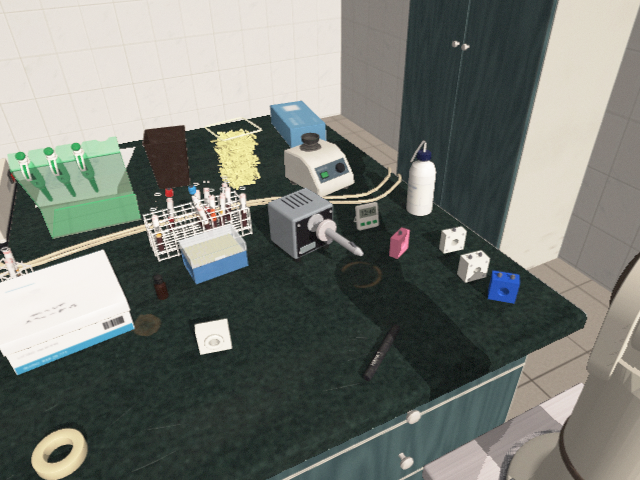

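View pics/top.png

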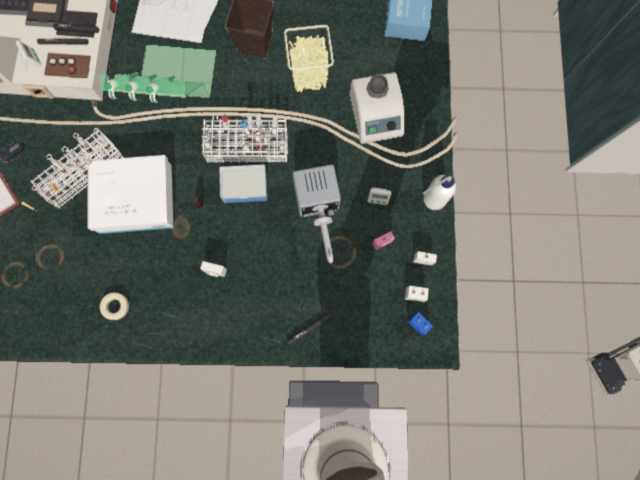

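The scene picture shows the white thick head (two barbs) at (col 474, row 265), with the blue look-alike at (503, 287). The white thin head is at (453, 239), the pink look-alike at (400, 243), and the cap at (212, 337) with its collar facing the robot. The top view matches: thick (417, 293), thin (425, 258), cap (213, 269), shaft tip about (330, 260). Next I'll fit poses from the depth.

```bash
cat >> h.py <<'E'
def rect(W,c,zlo,zhi,rad=.05):
    m=(np.hypot(W[...,0]-c[0],W[...,1]-c[1])<rad)&(W[...,2]>zlo)&(W[...,2]<zhi)
    P=W[m];(cx,cy),(w,h),a=cv2.minAreaRect((P[:,:2]*1000).astype(np.float32))
    if w>h: w,h,a=h,w,a-90   # a: direction of the short side
    return P,np.round([cx,cy,w,h],1),round((a+90)%180-90,1)
def plan(x,y,z,yaw=None):
    """yaw: heading (deg) of tool x in world for tool pointing down"""
    st=state();M=R.from_rotvec(st["tcp_rot"]).as_matrix();p=np.array(st["tcp_pos"])
    h=np.degrees(np.arctan2(M[1,0],M[0,0]))
    d=M.T@(np.array([x,y,z])-p)
    out=f"t {st['t']:.1f} heading {h:.1f} shift tool {np.round(d*1000,1)} rows {np.ceil(np.abs(d).max()/.05)}"
    if yaw is not None:
        t=-(yaw-h);t=(t+90)%180-90   # turn about tool z (down); half turn is equivalent
        out+=f" yaw {np.radians(t):.3f}; j7 {st['qpos'][6]:.2f}"
    print(out)
E
python3 - <<'E'
from h import *
s=snapshot("top");W=cloud(s)
for n,c,z in(("thick",(.445,-.175),.045),("thin",(.545,-.205),.045),("cap",(.5,.35),.045)):
    P,r,a=rect(W,c,z,.07);print(n,len(P),r,a,np.round(P[:,2].max(),3))
P,r,a=rect(W,(.69,.09),.1135,.125,.1);print("drive",len(P),r,a)
# shaft: ridge points
m=(abs(W[...,0]-.57)<.09)&(abs(W[...,1]-.06)<.06)&(W[...,2]>.08)
P=W[m];
for lo in np.arange(.5,.66,.01):
    q=P[(P[:,0]>=lo)&(P[:,0]<lo+.01)]
    if len(q): print(round(lo,2),len(q),np.round(q[:,1].mean(),4),np.round(np.ptp(q[:,1]),3),np.round(q[:,2].max(),3))
plan(.5,-.18,.3,0)
E
```

```text
thick 228 [ 431.8 -184.6   50.6   66.2] 82.1 0.064
thin 153 [ 545.  -211.1   21.    49.6] -8.5 0.064
cap 187 [502.9 354.2  26.1  56.9] -13.0 0.064
drive 1517 [693.3  79.2 109.6 146.5] -78.2
0.51 2 0.0455 0.0 0.103
0.52 18 0.0454 0.013 0.105
0.53 25 0.0471 0.013 0.109
0.54 25 0.0496 0.016 0.113
0.55 24 0.0512 0.016 0.106
0.56 25 0.0535 0.016 0.107
0.57 22 0.0551 0.016 0.107
0.58 24 0.057 0.016 0.105
0.59 26 0.0598 0.016 0.105
0.6 25 0.0612 0.016 0.105
0.61 39 0.0699 0.031 0.113
0.62 75 0.0655 0.044 0.123
0.63 36 0.0639 0.036 0.12
0.64 23 0.0691 0.021 0.105
0.65 75 0.0936 0.055 0.124
t 1.1 heading 26.9 shift tool [ 364.7 -263.5  -56.3] rows 8.0 yaw 0.469; j7 -0.21
```

```bash
python3 -m handwheel '[{"x":0.04,"y":-0.035,"yaw":0,"hand":-1},{"x":0.04,"y":-0.035},{"x":0.04,"y":-0.035},{"x":0.04,"y":-0.035}]' 20
python3 -m handwheel '[{"x":0.04,"y":-0.035},{"x":0.04,"y":-0.035},{"x":0.04,"y":-0.035},{"x":0.04,"y":-0.035,"z":-0.016}]'
python3 -m handwheel '[{"yaw":0.122},{"yaw":0.122},{"yaw":0.122},{"yaw":0.122},{"yaw":0.122}]'
python3 -m handwheel '[{"x":0},{"x":0}]'
python3 - <<'E'
from h import *
st=state();s=snapshot("wrist");save(s,"w1.png");W=cloud(s,st)
print(st["tcp_pos"],st["qpos"],s["hand_eye"])
for n,c,z in(("thick",(.445,-.175),.035),("thin",(.545,-.205),.035)):
    P,r,a=rect(W,c,z,.056,.045);print(n,len(P),r,a,np.round(np.percentile(P[:,2],[50,99]),3))
for t in("thick_head_bore","thin_head_bore"):
    for q in pinpoint(s,t)[:3]: print(t,q["pixel"],q["conf"],np.round(atz(s,*q["pixel"],.025,st),4))
plan(.445,-.18,.1,-8)
E
```

```text
[ 0.29372787 -0.57985949  0.24376732] [ 1.3651469   0.50083658 -0.42696986  1.55039636  0.22080287  1.13829403
 -0.21029512] [[-9.24309704e-04  9.62646095e-01  2.70761226e-01  7.39940564e-02]
 [ 9.99999177e-01  1.13068233e-03 -6.06209360e-04  4.83994008e-04]
 [-8.89710007e-04  2.70760443e-01 -9.62646348e-01 -1.41635822e-01]
 [ 0.00000000e+00  0.00000000e+00  0.00000000e+00  1.00000000e+00]]invalid input at $[0]: expected keys x, y, z, yaw, hand
invalid input at $[0]: expected keys x, y, z, yaw, hand
invalid input at $[0]: expected keys x, y, z, yaw, hand
invalid input at $[0]: expected keys x, y, z, yaw, hand
Traceback (most recent call last):
IndexError: index -1 is out of bounds for axis 0 with size 0
```

View pics/w1.png

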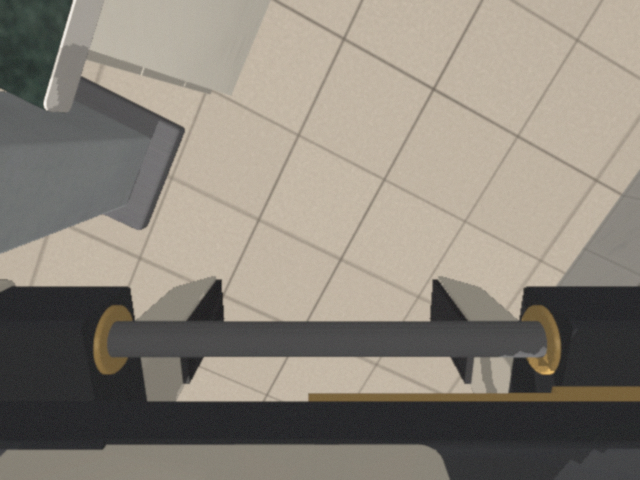

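The picture shows the wrist view over the floor, with the jaws at the bottom and tool +x pointing up in the image. The arm hasn't moved because every row needs all five keys.

```bash
python3 -m handwheel '[{"x":0.04,"y":-0.035,"z":0,"yaw":0,"hand":-1},{"x":0.04,"y":-0.035,"z":0,"yaw":0,"hand":-1},{"x":0.04,"y":-0.035,"z":0,"yaw":0,"hand":-1},{"x":0.04,"y":-0.035,"z":0,"yaw":0,"hand":-1}]' 20
python3 -m handwheel '[{"x":0.04,"y":-0.035,"z":0,"yaw":0,"hand":-1},{"x":0.04,"y":-0.035,"z":0,"yaw":0,"hand":-1},{"x":0.04,"y":-0.035,"z":0,"yaw":0,"hand":-1},{"x":0,"y":-0.035,"z":-0.016,"yaw":0,"hand":-1}]'
python3 -m handwheel '[{"x":0,"y":0,"z":0,"yaw":0.122,"hand":-1},{"x":0,"y":0,"z":0,"yaw":0.122,"hand":-1},{"x":0,"y":0,"z":0,"yaw":0.122,"hand":-1},{"x":0,"y":0,"z":0,"yaw":0.122,"hand":-1},{"x":0,"y":0,"z":0,"yaw":0.122,"hand":-1}]'
python3 -m handwheel '[{"x":0,"y":0,"z":0,"yaw":0,"hand":-1},{"x":0,"y":0,"z":0,"yaw":0,"hand":-1}]'
python3 - <<'E'
from h import *
st=state();s=snapshot("wrist");save(s,"w2.png");W=cloud(s,st)
print(st["tcp_pos"],st["qpos"])
for n,c,z in(("thick",(.445,-.175),.035),("thin",(.545,-.205),.035)):
    P,r,a=rect(W,c,z,.056,.045);print(n,len(P),r,a,np.round(np.percentile(P[:,2],[50,99]),3) if len(P) else 0)
for t in("thick_head_bore","thin_head_bore"):
    for q in pinpoint(s,t)[:3]: print(t,q["pixel"],q["conf"],np.round(atz(s,*q["pixel"],.025,st),4))
plan(.445,-.18,.1,-8)
E
```

```text
t: 1.5
tcp_pos: [0.369, -0.3926, 0.2439]
tcp_rot: [3.055, 0.729, 0.001]
force: [1.6, 0.4, 0.3]
grip_width: 0.0918
grasp_force: 0.0
t: 1.9
tcp_pos: [0.4114, -0.219, 0.259]
tcp_rot: [-3.05, -0.74, -0.003]
force: [-0.5, 0.0, 0.5]
grip_width: 0.0918
grasp_force: 0.0
t: 2.4
tcp_pos: [0.4088, -0.224, 0.26]
tcp_rot: [3.133, -0.229, 0.001]
force: [1.7, -0.1, -0.2]
grip_width: 0.0918
grasp_force: 0.0
t: 2.6
tcp_pos: [0.4088, -0.2239, 0.2598]
tcp_rot: [3.134, -0.216, 0.0]
force: [0.3, -0.6, -0.0]
grip_width: 0.0917
grasp_force: 0.0
[ 0.40881883 -0.22393575  0.25984616] [ 0.95603521  0.15466524 -0.55924133  1.97302398  0.09510602  1.03885047
 -1.35464892]
thick 1890 [ 448.5 -184.3   30.3   50.2] -6.8 [0.051 0.055]
thin 1699 [ 544.3 -208.6   20.8   50. ] -9.2 [0.051 0.055]
thick_head_bore [170.0, 278.7] 0.95 [ 0.4497 -0.1832  0.025 ]
thick_head_bore [244.4, 304.5] 0.95 [ 0.3726 -0.1963  0.025 ]
thin_head_bore [21.9, 153.2] 0.96 [ 0.5906 -0.0969  0.025 ]
thin_head_bore [57.1, 288.3] 0.7 [ 0.5466 -0.2087  0.025 ]
t 2.8 heading -8.0 shift tool [ 29.8 -48.6 159.8] rows 4.0 yaw 0.000; j7 -1.36
```

View pics/w2.png

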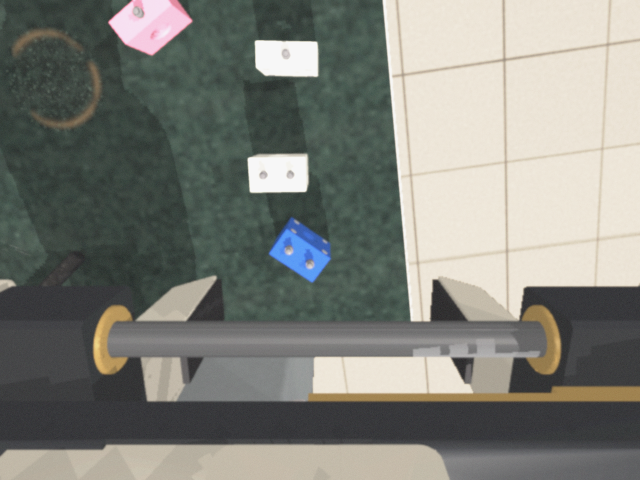

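The picture shows the white thick head at (278, 173), the thin head at (287, 58), blue at (300, 250) and pink at (150, 20). The depth fit gives clean footprints of 30x50 and 21x50 mm, so I'll go for the thick head.

```bash
python3 -m handwheel '[{"x":0.034,"y":-0.045,"z":0.03,"yaw":-0.021,"hand":-1},{"x":0,"y":0,"z":0.04,"yaw":0,"hand":-1},{"x":0,"y":0,"z":0.04,"yaw":0,"hand":-1},{"x":0,"y":0,"z":0.04,"yaw":0,"hand":-1},{"x":0,"y":0,"z":0,"yaw":0,"hand":-1}]'
python3 - <<'E'
from h import *
plan(.4485,-.1843,.025,-6.8)
E
```

```text
t: 3.25
tcp_pos: [0.4361, -0.1912, 0.1118]
tcp_rot: [-3.131, 0.186, 0.014]
force: [-1.0, 0.7, 0.1]
grip_width: 0.0916
grasp_force: 0.0
t 3.2 heading -6.8 shift tool [12.4 -7.9 86.7] rows 2.0 yaw 0.000; j7 -1.60
```

```bash
python3 -m handwheel '[{"x":0.012,"y":-0.008,"z":0,"yaw":0,"hand":-1},{"x":0,"y":0,"z":0.03,"yaw":0,"hand":-1},{"x":0,"y":0,"z":0.03,"yaw":0,"hand":-1},{"x":0,"y":0,"z":0,"yaw":0,"hand":-1},{"x":0,"y":0,"z":0,"yaw":0,"hand":-1}]'
python3 - <<'E'
from h import *
plan(.4485,-.1843,.025,-6.8)
E
```

```text
t: 3.75
tcp_pos: [0.4549, -0.1864, 0.0582]
tcp_rot: [3.135, -0.188, 0.004]
force: [-0.5, 0.5, -1.2]
grip_width: 0.0917
grasp_force: 0.0
t 3.8 heading -6.8 shift tool [-6.7 -1.4 33.2] rows 1.0 yaw -0.001; j7 -1.70
```

```bash
python3 -m handwheel '[{"x":-0.007,"y":-0.001,"z":0.013,"yaw":0,"hand":-1},{"x":0,"y":0,"z":0.02,"yaw":0,"hand":-1},{"x":0,"y":0,"z":0,"yaw":0,"hand":-1},{"x":0,"y":0,"z":0,"yaw":0,"hand":-1}]'
python3 - <<'E'
from h import *
plan(.4485,-.1843,.025,-6.8)
E
python3 -m handwheel '[{"x":0,"y":0,"z":0,"yaw":0,"hand":1},{"x":0,"y":0,"z":0,"yaw":0,"hand":1},{"x":0,"y":0,"z":0,"yaw":0,"hand":1},{"x":0,"y":0,"z":0,"yaw":0,"hand":1},{"x":0,"y":0,"z":0,"yaw":0,"hand":1}]' 20
```

```text
t: 4.15
tcp_pos: [0.4477, -0.185, 0.0251]
tcp_rot: [3.135, -0.188, 0.004]
force: [-0.0, 0.3, -0.2]
grip_width: 0.0916
grasp_force: 0.0
t 4.2 heading -6.9 shift tool [ 0.7 -0.8  0.1] rows 1.0 yaw -0.001; j7 -1.74
t: 4.65
tcp_pos: [0.4461, -0.1846, 0.0234]
tcp_rot: [3.136, -0.189, 0.0]
force: [0.3, 0.6, 0.2]
grip_width: 0.0565
grasp_force: 0.0
```

```bash
python3 -m handwheel '[{"x":0,"y":0,"z":0,"yaw":0,"hand":1},{"x":0,"y":0,"z":0,"yaw":0,"hand":1},{"x":0,"y":0,"z":0,"yaw":0,"hand":1}]' 20
python3 -m handwheel '[{"x":0,"y":0,"z":-0.02,"yaw":0,"hand":1},{"x":0,"y":0,"z":-0.025,"yaw":0,"hand":1},{"x":0,"y":0,"z":-0.025,"yaw":0,"hand":1},{"x":0,"y":0,"z":0,"yaw":0,"hand":1}]'
python3 -m handwheel '[{"x":0,"y":0,"z":0,"yaw":-0.105,"hand":1},{"x":0,"y":0,"z":0,"yaw":-0.105,"hand":1},{"x":0,"y":0,"z":0,"yaw":-0.105,"hand":1},{"x":0,"y":0,"z":0,"yaw":0,"hand":1},{"x":0,"y":0,"z":0,"yaw":0,"hand":1}]'
python3 - <<'E'
from h import *
plan(.444,.031,.092,11.3)
E
```

```text
t: 4.95
tcp_pos: [0.4461, -0.1845, 0.0233]
tcp_rot: [-3.136, 0.188, 0.0]
force: [0.0, 0.1, 1.4]
grip_width: 0.05
grasp_force: 20.0
t: 5.35
tcp_pos: [0.4482, -0.1853, 0.0958]
tcp_rot: [3.134, -0.189, 0.008]
force: [0.1, -0.0, -0.4]
grip_width: 0.05
grasp_force: 20.0
t: 5.85
tcp_pos: [0.4456, -0.1844, 0.0926]
tcp_rot: [-3.126, -0.301, 0.001]
force: [-0.2, -0.3, -2.1]
grip_width: 0.0498
grasp_force: 20.0
t 5.8 heading 11.0 shift tool [  39.5 -211.7    0.7] rows 5.0 yaw -0.005; j7 -1.39
```

```bash
python3 -m handwheel '[{"x":0.008,"y":-0.03,"z":0,"yaw":0,"hand":1},{"x":0.008,"y":-0.03,"z":0,"yaw":0,"hand":1},{"x":0.008,"y":-0.03,"z":0,"yaw":0,"hand":1},{"x":0.008,"y":-0.03,"z":0,"yaw":0,"hand":1},{"x":0.008,"y":-0.03,"z":0,"yaw":-0.005,"hand":1}]'
python3 -m handwheel '[{"x":0,"y":-0.03,"z":0,"yaw":0,"hand":1},{"x":0,"y":-0.03,"z":0,"yaw":0,"hand":1},{"x":0,"y":0,"z":0,"yaw":0,"hand":1},{"x":0,"y":0,"z":0,"yaw":0,"hand":1},{"x":0,"y":0,"z":0,"yaw":0,"hand":1}]'
cat >> h.py <<'E'
def shaft(W,st):
    """shaft seen by the wrist camera, in tool-heading coordinates about the TCP (m)"""
    M=R.from_rotvec(st["tcp_rot"]).as_matrix();h=np.arctan2(M[1,0],M[0,0])
    u=np.array([np.cos(h),np.sin(h)]);v=np.array([-u[1],u[0]])
    D=W[...,:2]-np.array(st["tcp_pos"])[:2]
    return D@u,D@v,W[...,2],np.degrees(h)
E
python3 - <<'E'
from h import *
st=state();s=snapshot("wrist");save(s,"w3.png");W=cloud(s,st);print(st["tcp_pos"])
a,b,z,h=shaft(W,st);np.save("W.npy",W)
m=(z>.075)&(abs(b)<.03)&(a>.025)&(a<.22)
for lo in np.arange(.03,.22,.008):
    k=m&(a>=lo)&(a<lo+.008)
    if k.sum()>5: print(round(lo,3),k.sum(),"b",np.round([(b[k].min()+b[k].max())*500,np.median(b[k])*1000,np.ptp(b[k])*1000],1),"z",np.round(np.percentile(z[k],[5,50,98])*1000,1))
print("head",h); plan(.444,.031,.0903,11.3)
E
```

```text
t: 6.35
tcp_pos: [0.4562, -0.0285, 0.0931]
tcp_rot: [3.126, 0.309, -0.0]
force: [0.7, -0.2, -1.0]
grip_width: 0.05
grasp_force: 20.0
t: 6.85
tcp_pos: [0.4444, 0.0282, 0.0931]
tcp_rot: [3.126, 0.31, -0.0]
force: [-0.0, -0.9, -1.2]
grip_width: 0.05
grasp_force: 20.0
[0.44444796 0.02821277 0.09307962]
0.03 8314 b [ 0.   0.6 60. ] z [151.  158.7 166.7]
0.038 6 b [-0.1 -0.  57.6] z [157.5 162.2 165.5]
0.07 231 b [3.7 3.6 9.1] z [93.3 96.1 98.1]
0.078 932 b [ 3.7  3.6 14.4] z [ 94.   97.7 100.4]
0.086 1266 b [ 3.7  3.5 15.9] z [ 95.   99.4 101.7]
0.094 1359 b [ 3.8  3.5 15.9] z [ 95.3  99.7 104.6]
0.102 1341 b [ 3.8  3.5 15.9] z [ 95.1  99.5 106. ]
0.11 383 b [ 3.9  3.5 15.9] z [ 94.6  99.1 101.4]
head 11.333201231746019
t 6.9 heading 11.3 shift tool [ 0.  -3.1  2.8] rows 1.0 yaw 0.000; j7 -1.86
```

View pics/w3.png

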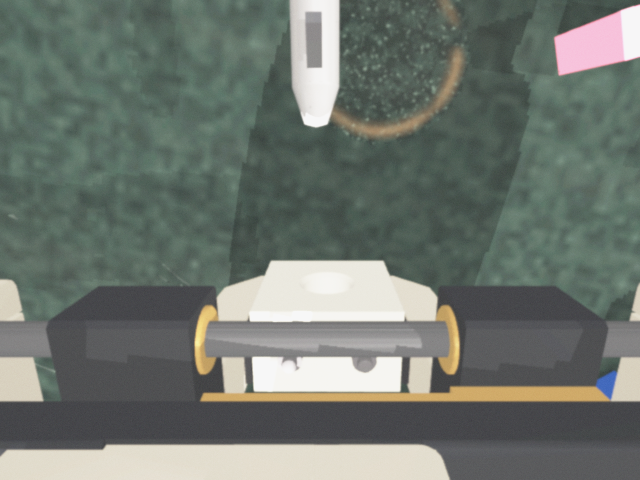

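The picture shows the shaft tip at (315, 125) with the dark latch tab at (314, 40). The gripped thick head's front face spans cols 250–402, with its bore visible at (327, 283). I'll measure the head in the same cloud so that any camera bias cancels out.

```bash
python3 - <<'E'
from h import *
st=state();W=np.load("W.npy");a,b,z,h=shaft(W,st)
m=np.zeros(a.shape,bool);m[255:320,225:430]=1
k=m&(z>.08)&(z<.13)&(abs(a)<.03)
kt=k&(z>.115);print("top pts",kt.sum(),"z",np.round(np.percentile(z[kt],[5,50,95]),4),"a",np.round(np.percentile(a[kt],[1,99]),4))
for lo in np.arange(.08,.125,.005):
    q=k&(z>=lo)&(z<lo+.005)&(a>.005)
    if q.sum()>5: print(round(lo,3),q.sum(),np.round(np.percentile(b[q],[.5,50,99.5])*1000,1),"a",np.round(np.percentile(a[q],[5,50,95])*1000,1))
# shaft tip: top ridge
ks=(z>.085)&(abs(b-.0037)<.002)&(a>.06)&(a<.13);print("tip a",np.round(np.percentile(a[ks],.5),4))
q=ks&(a>.088)&(a<.093);print("shaft top z",np.percentile(z[q],[50,95]))
E
```

```text
top pts 2485 z [0.1155 0.1198 0.1211] a [0.0119 0.0174]
0.08 678 [-35.    0.2  35.7] a [11.8 16.8 17.3]
0.085 1420 [-39.2   0.2  39.2] a [ 9.7 14.1 17.1]
0.09 860 [-40.1   7.4  40.1] a [11.8 15.6 17.2]
0.095 764 [-39.3  -9.8  38.6] a [11.8 16.5 17.2]
0.1 855 [-37.8  -6.7  37.4] a [11.8 16.6 17.2]
0.105 1139 [-36.4   0.2  36.2] a [11.8 16.7 17.3]
0.11 1262 [-35.1  -0.5  35.1] a [11.8 16.8 17.3]
0.115 1441 [-33.6   0.9  33.3] a [12.3 16.7 17.3]
0.12 1044 [-24.5  -0.7  24.7] a [14.2 15.7 17.2]
tip a 0.0748
shaft top z [0.10058282 0.10170704]
```

```bash
python3 -m handwheel '[{"x":0.015,"y":-0.0036,"z":0.0027,"yaw":0,"hand":1},{"x":0.02,"y":0,"z":0,"yaw":0,"hand":1},{"x":0.01,"y":0,"z":0,"yaw":0,"hand":1},{"x":0,"y":0,"z":0,"yaw":0,"hand":1},{"x":0,"y":0,"z":0,"yaw":0,"hand":1}]'
cat > m.py <<'E'
from h import *
# head in grip vs shaft, same cloud; wrist camera
st=state();s=snapshot("wrist");W=cloud(s,st);a,b,z,h=shaft(W,st)
print("t",round(st["t"],2),"tcp",np.round(st["tcp_pos"],4),"F",np.round(st["force"],1),"head",round(h,2),"w",round(st["grip_width"],4))
m=np.zeros(a.shape,bool);m[200:320,225:430]=1
k=m&(z>.08)&(z<.135)&(abs(a)<.03)
f=k&(abs(a-np.percentile(a[k&(a>.005)],90))<.004)
kt=k&(abs(b)<.02);top=np.percentile(z[kt],97)
e=k&(abs(z-top)<.003)&(abs(b)<.032);print("head front a",np.round(np.percentile(a[k],97)*1000,1),"top z",np.round(top*1000,1),"b edges",np.round(np.percentile(b[e],[1,99])*1000,1))
k=(z>.08)&(z<.112)&(abs(b)<.02)&(a>.02)&(a<.2); k[260:]=False
for lo in np.arange(.02,.2,.01):
    q=k&(a>=lo)&(a<lo+.01)
    if q.sum()>30: c=(b[q].min()+b[q].max())/2;print(round(lo,3),"b",np.round(c*1000,1),"w",np.round(np.ptp(b[q])*1000,1),"ridge z",np.round(np.median(z[q&(abs(b-c)<.0015)])*1000,1))
print("shaft start a",np.round(np.percentile(a[k],.2)*1000,1))
E
python3 m.py
```

```text
t: 7.4
tcp_pos: [0.487, 0.041, 0.0902]
tcp_rot: [3.126, 0.312, -0.002]
force: [-1.4, 0.8, -1.5]
grip_width: 0.0499
grasp_force: 20.0
t 7.4 tcp [0.487  0.041  0.0902] F [-1.4  0.8 -1.5] head 11.39 w 0.0499
head front a 17.4 top z 118.1 b edges [-24.6  24.2]
0.03 b -0.4 w 13.1 ridge z 97.8
0.04 b -0.2 w 15.8 ridge z 100.5
0.05 b -0.5 w 15.9 ridge z 103.1
0.06 b -0.2 w 15.9 ridge z 101.1
0.07 b -0.1 w 15.7 ridge z 100.6
0.08 b -0.3 w 15.9 ridge z 100.7
0.09 b -0.1 w 15.9 ridge z 100.5
0.1 b 0.0 w 15.8 ridge z 100.6
0.11 b 0.0 w 15.4 ridge z 100.5
shaft start a 31.6
```

```bash
python3 -m handwheel '[{"x":0.01,"y":0,"z":0,"yaw":0,"hand":1},{"x":0.01,"y":0,"z":0,"yaw":0,"hand":1},{"x":0.005,"y":0,"z":0,"yaw":0,"hand":1},{"x":0,"y":0,"z":0,"yaw":0,"hand":1},{"x":0,"y":0,"z":0,"yaw":0,"hand":1}]'
python3 m.py
```

```text
t: 7.95
tcp_pos: [0.5121, 0.0467, 0.0904]
tcp_rot: [-3.126, -0.314, 0.001]
force: [-0.3, -0.4, -0.6]
grip_width: 0.05
grasp_force: 20.0
t 7.95 tcp [0.5121 0.0467 0.0904] F [-0.3 -0.4 -0.6] head 11.46 w 0.05
head front a 27.3 top z 118.2 b edges [-24.7  24.2]
0.02 b -1.0 w 15.3 ridge z 103.1
0.03 b -1.0 w 16.1 ridge z 104.2
0.04 b -0.9 w 15.7 ridge z 100.5
0.05 b -0.7 w 15.8 ridge z 100.5
0.06 b -1.0 w 15.8 ridge z 100.6
0.07 b -0.8 w 15.9 ridge z 100.5
0.08 b -0.9 w 15.8 ridge z 100.6
0.09 b -0.8 w 16.0 ridge z 100.6
0.1 b 1.9 w 35.5 ridge z 100.1
0.11 b -0.0 w 40.0 ridge z 101.0
shaft start a 28.2
```

```bash
python3 -m handwheel '[{"x":0.005,"y":0.0006,"z":0.0004,"yaw":0,"hand":1},{"x":0.008,"y":0,"z":0,"yaw":0,"hand":1},{"x":0.008,"y":0,"z":0,"yaw":0,"hand":1},{"x":0,"y":0,"z":0,"yaw":0,"hand":1},{"x":0,"y":0,"z":0,"yaw":0,"hand":1}]'
python3 m.py
python3 -m handwheel '[{"x":0.005,"y":0,"z":0,"yaw":0,"hand":1},{"x":0.005,"y":0,"z":0,"yaw":0,"hand":1},{"x":0,"y":0,"z":0,"yaw":0,"hand":1}]'
```

```text
t: 8.5
tcp_pos: [0.5336, 0.0504, 0.0903]
tcp_rot: [-3.126, -0.313, -0.001]
force: [-0.1, -0.0, -0.2]
grip_width: 0.0499
grasp_force: 20.0
t 8.5 tcp [0.5336 0.0504 0.0903] F [-0.1 -0.  -0.2] head 11.45 w 0.0499
head front a 27.3 top z 118.1 b edges [-24.6  24.2]
0.02 b -0.2 w 15.3 ridge z 100.5
0.03 b -0.3 w 16.1 ridge z 100.6
0.04 b -0.2 w 15.7 ridge z 100.5
0.05 b -0.1 w 15.8 ridge z 100.6
0.06 b -0.3 w 15.8 ridge z 100.7
0.07 b -0.1 w 15.9 ridge z 100.6
0.08 b 0.0 w 39.9 ridge z 100.7
0.09 b -0.0 w 40.0 ridge z nan
0.1 b 0.1 w 29.0 ridge z 106.0
0.11 b 0.0 w 15.5 ridge z 100.4
shaft start a 28.2
t: 8.85
tcp_pos: [0.5438, 0.0524, 0.0903]
tcp_rot: [-3.126, -0.313, -0.002]
force: [1.1, 0.3, 0.5]
grip_width: 0.0499
grasp_force: 20.0
  return _methods._mean(a, axis=axis, dtype=dtype,
  ret = ret.dtype.type(ret / rcount)
```

```bash
python3 -m handwheel '[{"x":0.008,"y":0,"z":0,"yaw":0,"hand":1},{"x":0.008,"y":0,"z":0,"yaw":0,"hand":1},{"x":0.008,"y":0,"z":0,"yaw":0,"hand":1},{"x":0,"y":0,"z":0,"yaw":0,"hand":1},{"x":0,"y":0,"z":0,"yaw":0,"hand":1}]'
python3 - <<'E'
from h import *
st=state();s=snapshot("wrist");W=cloud(s,st);a,b,z,h=shaft(W,st);print(h)
k=(z>.08)&(z<.125)&(abs(b)<.03)&(a>.02)&(a<.2); k[260:]=False
for lo in np.arange(.02,.12,.004):
    q=k&(a>=lo)&(a<lo+.004)
    if q.sum()>30: c=(b[q].min()+b[q].max())/2;print(round(lo,3),"b",np.round(c*1000,1),"w",np.round(np.ptp(b[q])*1000,1),np.round(z[q].max(),4))
E
```

```text
t: 9.35
tcp_pos: [0.5663, 0.057, 0.0899]
tcp_rot: [-3.126, -0.313, 0.001]
force: [-0.6, -0.3, -1.5]
grip_width: 0.0503
grasp_force: 20.0
11.448906271091046
0.028 b 0.0 w 15.8 0.102
0.032 b 0.0 w 15.5 0.1017
0.036 b -0.0 w 15.4 0.1023
0.04 b -0.3 w 15.7 0.1022
0.044 b -0.1 w 16.1 0.1021
0.048 b -0.0 w 15.9 0.1026
0.052 b 1.3 w 44.2 0.1169
0.056 b -0.2 w 47.3 0.1179
0.06 b 0.2 w 47.6 0.1185
0.064 b -0.0 w 46.9 0.1177
0.068 b 0.0 w 28.7 0.1088
0.072 b 0.1 w 28.3 0.1088
0.076 b -0.2 w 15.6 0.1028
0.08 b 0.1 w 15.9 0.1023
0.084 b 0.1 w 15.6 0.1026
0.088 b 0.0 w 15.6 0.1023
0.092 b 0.1 w 41.8 0.1146
0.096 b -0.0 w 60.0 0.1153
0.1 b 0.0 w 60.0 0.1195
0.104 b -0.0 w 60.0 0.1199
```

```bash
python3 -m handwheel '[{"x":0.008,"y":0,"z":0,"yaw":0,"hand":1},{"x":0.008,"y":0,"z":0,"yaw":0,"hand":1},{"x":0.008,"y":0,"z":0,"yaw":0,"hand":1},{"x":0.006,"y":0,"z":0,"yaw":0,"hand":1},{"x":0,"y":0,"z":0,"yaw":0,"hand":1}]'
python3 -m handwheel '[{"x":0.002,"y":0,"z":0,"yaw":0,"hand":1},{"x":0,"y":0,"z":0,"yaw":0,"hand":1}]'
python3 -m handwheel '[{"x":0.002,"y":0,"z":0,"yaw":0,"hand":1},{"x":0,"y":0,"z":0,"yaw":0,"hand":1}]'
python3 -m handwheel '[{"x":0.002,"y":0,"z":0,"yaw":0,"hand":1},{"x":0,"y":0,"z":0,"yaw":0,"hand":1}]'
```

```text
t: 9.9
tcp_pos: [0.5969, 0.0633, 0.0902]
tcp_rot: [-3.125, -0.313, -0.002]
force: [0.5, -0.5, -1.0]
grip_width: 0.0497
grasp_force: 20.0
t: 10.1
tcp_pos: [0.5976, 0.0633, 0.0901]
tcp_rot: [3.126, 0.313, -0.0]
force: [0.5, 1.0, -1.9]
grip_width: 0.0499
grasp_force: 20.0
t: 10.3
tcp_pos: [0.5997, 0.0637, 0.0902]
tcp_rot: [3.126, 0.313, 0.0]
force: [-0.0, -0.1, -1.4]
grip_width: 0.0497
grasp_force: 20.0
t: 10.5
tcp_pos: [0.6019, 0.0641, 0.0903]
tcp_rot: [-3.126, -0.313, -0.001]
force: [0.1, -0.1, -1.4]
grip_width: 0.0502
grasp_force: 20.0
```

```bash
python3 -m handwheel '[{"x":0.002,"y":0,"z":0,"yaw":0,"hand":1},{"x":0,"y":0,"z":0,"yaw":0,"hand":1}]'
python3 -m handwheel '[{"x":0.0015,"y":0,"z":0,"yaw":0,"hand":1},{"x":0,"y":0,"z":0,"yaw":0,"hand":1}]'
```

```text
t: 10.7
tcp_pos: [0.6037, 0.0645, 0.0902]
tcp_rot: [-3.126, -0.313, -0.0]
force: [-0.3, -0.3, -0.7]
grip_width: 0.0498
grasp_force: 20.0
t: 10.9
tcp_pos: [0.6042, 0.0647, 0.0899]
tcp_rot: [3.126, 0.314, -0.003]
force: [-3.0, -1.2, 0.5]
grip_width: 0.0503
grasp_force: 20.0
```

```bash
python3 -m handwheel '[{"x":0,"y":0,"z":0,"yaw":0,"hand":-1},{"x":0,"y":0,"z":0,"yaw":0,"hand":-1},{"x":0,"y":0,"z":0,"yaw":0,"hand":-1},{"x":0,"y":0,"z":0,"yaw":0,"hand":-1}]'
python3 -m handwheel '[{"x":0,"y":0,"z":-0.02,"yaw":0,"hand":-1},{"x":0,"y":0,"z":-0.03,"yaw":0,"hand":-1},{"x":0,"y":0,"z":-0.03,"yaw":0,"hand":-1},{"x":-0.02,"y":0,"z":-0.03,"yaw":0,"hand":-1},{"x":-0.04,"y":0,"z":-0.03,"yaw":0,"hand":-1}]'
python3 - <<'E'
from h import *
plan(.5143,-.2044,.2,-9.2)
st=state();s=snapshot("wrist");W=cloud(s,st);a,b,z,h=shaft(W,st)
k=(z>.113)&(z<.121)&(abs(b)<.035)&(a<.1);q=W[k]
k2=k&(a>.02)&(a<.09);print(k2.sum(),np.round(np.percentile(a[k2],[1,99])*1000,1),np.round(np.percentile(b[k2],[1,99])*1000,1),np.median(z[k2]))
E
```

```text
t: 11.3
tcp_pos: [0.6054, 0.0648, 0.0903]
tcp_rot: [-3.126, -0.313, -0.001]
force: [-0.2, -0.4, 0.0]
grip_width: 0.0771
grasp_force: 0.0
t: 11.8
tcp_pos: [0.5478, 0.0535, 0.2316]
tcp_rot: [-3.124, -0.313, -0.005]
force: [0.2, -1.6, 0.8]
grip_width: 0.0914
grasp_force: 0.0
t 11.8 heading 11.4 shift tool [-84.1 246.1  31. ] rows 5.0 yaw 0.360; j7 -1.76
4025 [43.6 83.2] [-25.4  23.4] 0.11624454217288654
```

```bash
python3 -m handwheel '[{"x":-0.0105,"y":0.031,"z":0.004,"yaw":0,"hand":-1},{"x":-0.0105,"y":0.031,"z":0.004,"yaw":0,"hand":-1},{"x":-0.0105,"y":0.031,"z":0.004,"yaw":0,"hand":-1},{"x":-0.0105,"y":0.031,"z":0.004,"yaw":0,"hand":-1},{"x":-0.0105,"y":0.031,"z":0.004,"yaw":0,"hand":-1}]'
python3 -m handwheel '[{"x":-0.0105,"y":0.031,"z":0.004,"yaw":0,"hand":-1},{"x":-0.0105,"y":0.031,"z":0.004,"yaw":0,"hand":-1},{"x":-0.0105,"y":0.029,"z":0.004,"yaw":0,"hand":-1},{"x":0,"y":0,"z":0,"yaw":0.12,"hand":-1},{"x":0,"y":0,"z":0,"yaw":0.12,"hand":-1}]'
python3 -m handwheel '[{"x":0,"y":0,"z":0,"yaw":0.12,"hand":-1},{"x":0,"y":0,"z":0,"yaw":0,"hand":-1},{"x":0,"y":0,"z":0,"yaw":0,"hand":-1},{"x":0,"y":0,"z":0,"yaw":0,"hand":-1}]'
python3 - <<'E'
from h import *
st=state();s=snapshot("wrist");W=cloud(s,st)
P,r,a=rect(W,(.545,-.208),.035,.056,.045);print("thin",len(P),r,a)
plan(r[0]/1000,r[1]/1000,.07,a)
E
```

```text
t: 12.35
tcp_pos: [0.5253, -0.1108, 0.2103]
tcp_rot: [3.125, 0.314, 0.001]
force: [0.5, -0.1, -0.1]
grip_width: 0.0918
grasp_force: 0.0
t: 12.85
tcp_pos: [0.5122, -0.2066, 0.1979]
tcp_rot: [-3.141, 0.076, 0.0]
force: [0.5, -0.4, -0.6]
grip_width: 0.0918
grasp_force: 0.0
t: 13.25
tcp_pos: [0.5128, -0.2048, 0.1982]
tcp_rot: [3.132, -0.247, 0.0]
force: [0.4, 0.5, 0.1]
grip_width: 0.0918
grasp_force: 0.0
thin 1880 [ 544.7 -208.5   20.2   49.7] -9.0
t 13.3 heading -9.1 shift tool [ 32.1  -1.4 128.2] rows 3.0 yaw -0.001; j7 -1.60
```

```bash
python3 -m handwheel '[{"x":0.016,"y":-0.0014,"z":0.025,"yaw":0,"hand":-1},{"x":0.016,"y":0,"z":0.025,"yaw":0,"hand":-1},{"x":0,"y":0,"z":0.03,"yaw":0,"hand":-1},{"x":0,"y":0,"z":0.03,"yaw":0,"hand":-1},{"x":0,"y":0,"z":0.02,"yaw":0,"hand":-1}]'
python3 -m handwheel '[{"x":0,"y":0,"z":0.02,"yaw":0,"hand":-1},{"x":0,"y":0,"z":0.02,"yaw":0,"hand":-1},{"x":0,"y":0,"z":0,"yaw":0,"hand":-1},{"x":0,"y":0,"z":0,"yaw":0,"hand":-1},{"x":0,"y":0,"z":0,"yaw":0,"hand":-1}]'
python3 - <<'E'
from h import *
plan(.5447,-.2085,.025,-9)
E
```

```text
t: 13.8
tcp_pos: [0.5435, -0.2082, 0.0659]
tcp_rot: [-3.131, 0.249, 0.004]
force: [-0.3, -0.3, 0.4]
grip_width: 0.0917
grasp_force: 0.0
t: 14.3
tcp_pos: [0.5455, -0.2089, 0.0293]
tcp_rot: [3.131, -0.251, 0.003]
force: [0.7, 0.1, 0.3]
grip_width: 0.0918
grasp_force: 0.0
t 14.3 heading -9.2 shift tool [-0.9 -0.3  4.3] rows 1.0 yaw -0.003; j7 -1.74
```

```bash
python3 -m handwheel '[{"x":-0.001,"y":0,"z":0.004,"yaw":0,"hand":-1},{"x":0,"y":0,"z":0,"yaw":0,"hand":1},{"x":0,"y":0,"z":0,"yaw":0,"hand":1},{"x":0,"y":0,"z":0,"yaw":0,"hand":1},{"x":0,"y":0,"z":0,"yaw":0,"hand":1}]' 20
python3 -m handwheel '[{"x":0,"y":0,"z":0,"yaw":0,"hand":1},{"x":0,"y":0,"z":0,"yaw":0,"hand":1},{"x":0,"y":0,"z":0,"yaw":0,"hand":1},{"x":0,"y":0,"z":0,"yaw":0,"hand":1}]'
python3 -m handwheel '[{"x":0,"y":0,"z":-0.02,"yaw":0,"hand":1},{"x":0,"y":0,"z":-0.03,"yaw":0,"hand":1},{"x":0,"y":0,"z":-0.03,"yaw":0,"hand":1},{"x":0,"y":0,"z":0,"yaw":0,"hand":1},{"x":0,"y":0,"z":0,"yaw":0,"hand":1}]'
python3 - <<'E'
from h import *
plan(.445,.031,.095,11.4)
E
```

```text
t: 14.8
tcp_pos: [0.5436, -0.2085, 0.0243]
tcp_rot: [3.131, -0.251, 0.0]
force: [-0.3, -0.0, -0.7]
grip_width: 0.0646
grasp_force: 0.0
t: 15.2
tcp_pos: [0.5436, -0.2085, 0.0242]
tcp_rot: [3.131, -0.251, 0.0]
force: [1.2, 0.4, 0.1]
grip_width: 0.0496
grasp_force: 20.0
t: 15.7
tcp_pos: [0.5439, -0.2088, 0.1047]
tcp_rot: [3.131, -0.252, 0.002]
force: [0.4, -0.2, -1.1]
grip_width: 0.05
grasp_force: 20.0
t 15.7 heading -9.2 shift tool [-135.9 -221.     9.4] rows 5.0 yaw -0.359; j7 -1.69
```

```bash
python3 -m handwheel '[{"x":-0.019,"y":-0.0315,"z":0,"yaw":0,"hand":1},{"x":-0.019,"y":-0.0315,"z":0,"yaw":0,"hand":1},{"x":-0.02,"y":-0.0315,"z":0,"yaw":0,"hand":1},{"x":-0.02,"y":-0.0315,"z":0,"yaw":0,"hand":1},{"x":-0.019,"y":-0.0315,"z":0,"yaw":0,"hand":1}]'
python3 -m handwheel '[{"x":-0.019,"y":-0.0315,"z":0.005,"yaw":0,"hand":1},{"x":-0.02,"y":-0.032,"z":0.005,"yaw":0,"hand":1},{"x":0,"y":0,"z":0,"yaw":-0.12,"hand":1},{"x":0,"y":0,"z":0,"yaw":-0.12,"hand":1},{"x":0,"y":0,"z":0,"yaw":-0.119,"hand":1}]'
python3 -m handwheel '[{"x":0,"y":0,"z":0,"yaw":0,"hand":1},{"x":0,"y":0,"z":0,"yaw":0,"hand":1},{"x":0,"y":0,"z":0,"yaw":0,"hand":1}]'
python3 m.py; python3 -c "
from h import *
plan(.487,.0405,.0903,11.4)"
```

```text
t: 16.2
tcp_pos: [0.4708, -0.0363, 0.1028]
tcp_rot: [-3.131, 0.252, 0.004]
force: [1.2, -0.5, -0.6]
grip_width: 0.0501
grasp_force: 20.0
t: 16.7
tcp_pos: [0.4432, 0.0319, 0.093]
tcp_rot: [-3.125, -0.322, 0.004]
force: [0.5, -0.5, -0.3]
grip_width: 0.0497
grasp_force: 20.0
t: 17.0
tcp_pos: [0.4442, 0.0312, 0.0937]
tcp_rot: [-3.126, -0.307, 0.001]
force: [-0.7, 0.3, 0.4]
grip_width: 0.05
grasp_force: 20.0
t 17.0 tcp [0.4442 0.0312 0.0937] F [-0.7  0.3  0.4] head 11.23 w 0.05
head front a 12.5 top z 113.9 b edges [-31.5  31.6]
0.07 b 0.8 w 10.8 ridge z 97.2
0.08 b 0.9 w 15.8 ridge z 99.6
0.09 b 1.0 w 15.9 ridge z 101.8
0.1 b 1.2 w 15.9 ridge z 104.5
0.11 b 1.2 w 15.6 ridge z 100.6
shaft start a 74.9
t 17.1 heading 11.3 shift tool [43.7 -0.7  3.5] rows 1.0 yaw -0.002; j7 -1.86
```

```bash
python3 -m handwheel '[{"x":0.02,"y":-0.0006,"z":0.0028,"yaw":-0.003,"hand":1},{"x":0.02,"y":0,"z":0,"yaw":0,"hand":1},{"x":0.005,"y":0,"z":0,"yaw":0,"hand":1},{"x":0,"y":0,"z":0,"yaw":0,"hand":1},{"x":0,"y":0,"z":0,"yaw":0,"hand":1}]'
python3 m.py
```

```text
t: 17.55
tcp_pos: [0.4873, 0.0407, 0.091]
tcp_rot: [3.125, 0.316, -0.002]
force: [-0.3, 0.1, -0.8]
grip_width: 0.0499
grasp_force: 20.0
t 17.55 tcp [0.4873 0.0407 0.091 ] F [-0.3  0.1 -0.8] head 11.55 w 0.0499
head front a 12.5 top z 111.2 b edges [-31.6  31.6]
0.03 b -0.0 w 13.3 ridge z 97.9
0.04 b -0.2 w 15.8 ridge z 100.5
0.05 b -0.1 w 15.8 ridge z 103.3
0.06 b -0.2 w 15.8 ridge z 101.0
0.07 b -0.1 w 16.0 ridge z 100.6
0.08 b -0.1 w 15.6 ridge z 100.6
0.09 b -0.1 w 16.0 ridge z 100.6
0.1 b -0.0 w 40.0 ridge z 101.1
shaft start a 31.4
```

```bash
python3 -m handwheel '[{"x":0.01,"y":0,"z":0,"yaw":0,"hand":1},{"x":0.01,"y":0,"z":0,"yaw":0,"hand":1},{"x":0.01,"y":0.0003,"z":0,"yaw":0,"hand":1},{"x":0,"y":0,"z":0,"yaw":0,"hand":1},{"x":0,"y":0,"z":0,"yaw":0,"hand":1}]'
python3 m.py
```

```text
t: 18.1
tcp_pos: [0.5181, 0.0468, 0.0912]
tcp_rot: [-3.125, -0.317, 0.0]
force: [0.0, 0.5, -0.5]
grip_width: 0.0503
grasp_force: 20.0
t 18.1 tcp [0.5181 0.0468 0.0912] F [ 0.   0.5 -0.5] head 11.57 w 0.0503
head front a 27.6 top z 111.2 b edges [-31.6  31.5]
0.02 b 0.2 w 15.4 ridge z 104.5
0.03 b -0.1 w 15.8 ridge z 100.8
0.04 b 0.2 w 15.9 ridge z 100.6
0.05 b 0.1 w 15.4 ridge z 100.5
0.06 b 0.0 w 16.1 ridge z 100.6
0.07 b -0.1 w 39.0 ridge z 100.6
0.1 b -0.0 w 40.0 ridge z 111.4
shaft start a 27.5
```

```bash
python3 -m handwheel '[{"x":0.008,"y":0,"z":0,"yaw":0,"hand":1},{"x":0.008,"y":0,"z":0,"yaw":0,"hand":1},{"x":0.008,"y":0,"z":0,"yaw":0,"hand":1},{"x":0,"y":0,"z":0,"yaw":0,"hand":1}]'
python3 -m handwheel '[{"x":0.008,"y":0,"z":0,"yaw":0,"hand":1},{"x":0.008,"y":0,"z":0,"yaw":0,"hand":1},{"x":0.008,"y":0,"z":0,"yaw":0,"hand":1},{"x":0,"y":0,"z":0,"yaw":0,"hand":1}]'
python3 - <<'E'
from h import *
st=state();s=snapshot("wrist");W=cloud(s,st);a,b,z,h=shaft(W,st);print(h)
k=(z>.08)&(z<.125)&(abs(b)<.03)&(a>.015)&(a<.1); k[270:]=False
for lo in np.arange(.016,.1,.004):
    q=k&(a>=lo)&(a<lo+.004)
    if q.sum()>30: c=(b[q].min()+b[q].max())/2;print(round(lo,3),"b",np.round(c*1000,1),"w",np.round(np.ptp(b[q])*1000,1),np.round(z[q].max(),4),np.round(a[q&(z>.105)].min() if (q&(z>.105)).any() else 0,4))
E
```

```text
t: 18.55
tcp_pos: [0.5433, 0.052, 0.0917]
tcp_rot: [-3.125, -0.316, -0.003]
force: [1.1, -0.0, 0.2]
grip_width: 0.05
grasp_force: 20.0
t: 18.95
tcp_pos: [0.5665, 0.0566, 0.0915]
tcp_rot: [-3.125, -0.316, -0.002]
force: [-0.6, 0.0, -0.4]
grip_width: 0.05
grasp_force: 20.0
11.554464797139286
0.028 b -0.5 w 50.1 0.1184 0.0299
0.032 b -0.3 w 50.1 0.123 0.032
0.036 b -0.4 w 50.3 0.125 0.036
0.04 b -0.4 w 50.2 0.125 0.04
0.044 b -0.4 w 50.5 0.1187 0.044
0.048 b -0.3 w 50.3 0.119 0.048
0.052 b -0.1 w 50.5 0.1185 0.052
0.056 b 0.5 w 47.5 0.1183 0.056
0.06 b 0.4 w 47.8 0.1181 0.06
0.064 b 0.2 w 47.1 0.1178 0.064
0.068 b 0.2 w 28.6 0.1083 0.068
0.072 b 0.7 w 28.3 0.1085 0.072
0.076 b 0.4 w 15.5 0.102 0
0.08 b 0.2 w 15.8 0.1024 0
0.084 b 0.4 w 16.0 0.1021 0
0.088 b 0.4 w 15.8 0.1023 0
0.092 b 0.3 w 41.5 0.115 0.0947
0.096 b 0.0 w 60.0 0.1151 0.096
```

```bash
python3 -m handwheel '[{"x":0.006,"y":0,"z":0,"yaw":0,"hand":1},{"x":0.005,"y":0,"z":0,"yaw":0,"hand":1},{"x":0,"y":0,"z":0,"yaw":0,"hand":1}]'
python3 -m handwheel '[{"x":0.002,"y":0,"z":0,"yaw":0,"hand":1},{"x":0,"y":0,"z":0,"yaw":0,"hand":1}]'
python3 -m handwheel '[{"x":0.0015,"y":0,"z":0,"yaw":0,"hand":1},{"x":0,"y":0,"z":0,"yaw":0,"hand":1}]'
```

```text
t: 19.3
tcp_pos: [0.5766, 0.0587, 0.0915]
tcp_rot: [-3.125, -0.316, -0.001]
force: [0.0, -0.6, -0.1]
grip_width: 0.0501
grasp_force: 20.0
t: 19.5
tcp_pos: [0.5778, 0.0589, 0.0913]
tcp_rot: [-3.126, -0.316, -0.0]
force: [0.6, -0.2, -0.8]
grip_width: 0.0497
grasp_force: 20.0
t: 19.7
tcp_pos: [0.5793, 0.0591, 0.0914]
tcp_rot: [3.126, 0.316, 0.0]
force: [0.9, 0.7, 0.0]
grip_width: 0.0504
grasp_force: 20.0
```

```bash
python3 -m handwheel '[{"x":0.0015,"y":0,"z":0,"yaw":0,"hand":1},{"x":0,"y":0,"z":0,"yaw":0,"hand":1}]'
python3 -m handwheel '[{"x":0.0015,"y":0,"z":0,"yaw":0,"hand":1},{"x":0,"y":0,"z":0,"yaw":0,"hand":1}]'
```

```text
t: 19.9
tcp_pos: [0.5807, 0.0594, 0.0914]
tcp_rot: [3.126, 0.316, 0.0]
force: [-0.4, -0.5, 0.1]
grip_width: 0.0502
grasp_force: 20.0
t: 20.1
tcp_pos: [0.5812, 0.0596, 0.0911]
tcp_rot: [3.125, 0.316, -0.003]
force: [-3.9, -0.9, 3.5]
grip_width: 0.05
grasp_force: 20.0
```

```bash
python3 -m handwheel '[{"x":0,"y":0,"z":0,"yaw":0,"hand":-1},{"x":0,"y":0,"z":0,"yaw":0,"hand":-1},{"x":0,"y":0,"z":0,"yaw":0,"hand":-1},{"x":0,"y":0,"z":0,"yaw":0,"hand":-1}]'
python3 -m handwheel '[{"x":0,"y":0,"z":-0.02,"yaw":0,"hand":-1},{"x":0,"y":0,"z":-0.03,"yaw":0,"hand":-1},{"x":0,"y":0,"z":-0.03,"yaw":0,"hand":-1},{"x":-0.02,"y":0,"z":-0.02,"yaw":0,"hand":-1},{"x":-0.04,"y":0,"z":0,"yaw":0,"hand":-1}]'
python3 - <<'E'
from h import *
plan(.463,.363,.2,-13)
st=state();s=snapshot("wrist");W=cloud(s,st);a,b,z,h=shaft(W,st)
k=(z>.113)&(z<.121)&(abs(b)<.035)&(a>.02)&(a<.12)
print(np.round(np.percentile(a[k],[.5,99.5])*1000,1),np.round(np.percentile(b[k],[1,99])*1000,1),np.median(z[k]))
E
```

```text
t: 20.5
tcp_pos: [0.5827, 0.06, 0.0916]
tcp_rot: [-3.125, -0.317, -0.002]
force: [-0.0, -0.3, 0.1]
grip_width: 0.0772
grasp_force: 0.0
t: 21.0
tcp_pos: [0.5275, 0.0492, 0.1949]
tcp_rot: [-3.124, -0.317, -0.015]
force: [-0.7, 0.9, 0.6]
grip_width: 0.0914
grasp_force: 0.0
t 21.0 heading 11.6 shift tool [-1.000e-01 -3.203e+02 -5.000e+00] rows 7.0 yaw 0.429; j7 -1.77
[ 44.9 104.2] [-25.3  23.7] 0.11630234631447774
```

```bash
python3 -m handwheel '[{"x":0,"y":-0.032,"z":0,"yaw":0,"hand":-1},{"x":0,"y":-0.032,"z":0,"yaw":0,"hand":-1},{"x":0,"y":-0.032,"z":0,"yaw":0,"hand":-1},{"x":0,"y":-0.032,"z":0,"yaw":0,"hand":-1},{"x":0,"y":-0.032,"z":0,"yaw":0,"hand":-1}]'
python3 -m handwheel '[{"x":0,"y":-0.032,"z":0,"yaw":0,"hand":-1},{"x":0,"y":-0.032,"z":0,"yaw":0,"hand":-1},{"x":0,"y":-0.032,"z":0,"yaw":0,"hand":-1},{"x":0,"y":-0.032,"z":0,"yaw":0,"hand":-1},{"x":0,"y":-0.032,"z":0,"yaw":0,"hand":-1}]'
python3 -m handwheel '[{"x":0,"y":0,"z":0,"yaw":0.143,"hand":-1},{"x":0,"y":0,"z":0,"yaw":0.143,"hand":-1},{"x":0,"y":0,"z":0,"yaw":0.143,"hand":-1},{"x":0,"y":0,"z":0,"yaw":0,"hand":-1},{"x":0,"y":0,"z":0,"yaw":0,"hand":-1}]'
python3 - <<'E'
from h import *
st=state();s=snapshot("wrist");save(s,"w4.png");W=cloud(s,st)
P,r,a=rect(W,(.503,.354),.050,.062,.05);print("cap top",len(P),r,a)
P,r2,a2=rect(W,(.503,.354),.02,.062,.05);print("cap all",len(P),r2,a2)
plan(r[0]/1000,r[1]/1000,.07,a)
E
```

```text
t: 21.55
tcp_pos: [0.4911, 0.2057, 0.1915]
tcp_rot: [-3.126, -0.316, -0.001]
force: [0.5, -0.1, 0.1]
grip_width: 0.0916
grasp_force: 0.0
t: 22.05
tcp_pos: [0.459, 0.3626, 0.1913]
tcp_rot: [-3.126, -0.316, -0.0]
force: [0.1, -0.0, -0.1]
grip_width: 0.092
grasp_force: 0.0
t: 22.55
tcp_pos: [0.4568, 0.362, 0.1889]
tcp_rot: [3.124, -0.268, -0.005]
force: [-0.1, 0.9, 0.5]
grip_width: 0.0919
grasp_force: 0.0
cap top 2378 [503.9 357.3  20.2  56. ] -13.0
cap all 2760 [501.  357.9  26.1  56. ] -12.9
t 22.6 heading -9.8 shift tool [ 47.9  -4.  118.6] rows 3.0 yaw 0.055; j7 -2.57
```

View pics/w4.png

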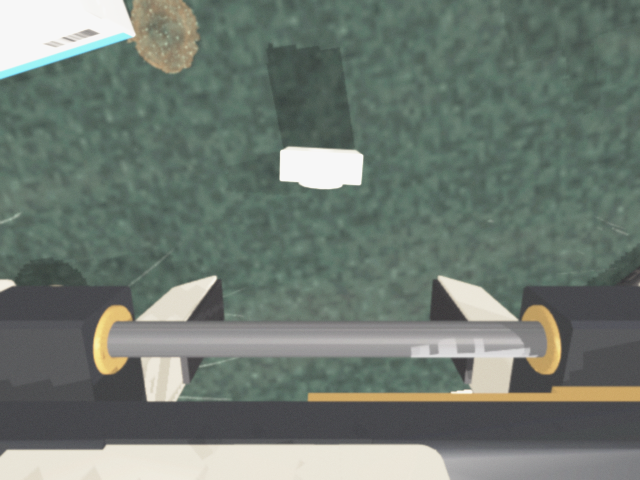

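The picture shows the cap at (320, 167) with its collar facing the robot, which is the right way round. Joint 7 has reached its limit, so I'll grip with a half turn the other way (an equivalent grasp).

```bash
python3 -m handwheel '[{"x":0,"y":0,"z":0,"yaw":-0.147,"hand":-1},{"x":0,"y":0,"z":0,"yaw":-0.147,"hand":-1},{"x":0,"y":0,"z":0,"yaw":-0.147,"hand":-1},{"x":0,"y":0,"z":0,"yaw":-0.147,"hand":-1},{"x":0,"y":0,"z":0,"yaw":-0.147,"hand":-1}]'
python3 -m handwheel '[{"x":0,"y":0,"z":0,"yaw":-0.147,"hand":-1},{"x":0,"y":0,"z":0,"yaw":-0.147,"hand":-1},{"x":0,"y":0,"z":0,"yaw":-0.147,"hand":-1},{"x":0,"y":0,"z":0,"yaw":-0.147,"hand":-1},{"x":0,"y":0,"z":0,"yaw":-0.147,"hand":-1}]'
python3 -m handwheel '[{"x":0,"y":0,"z":0,"yaw":-0.147,"hand":-1},{"x":0,"y":0,"z":0,"yaw":-0.147,"hand":-1},{"x":0,"y":0,"z":0,"yaw":-0.147,"hand":-1},{"x":0,"y":0,"z":0,"yaw":-0.147,"hand":-1},{"x":0,"y":0,"z":0,"yaw":-0.147,"hand":-1}]'
python3 -m handwheel '[{"x":0,"y":0,"z":0,"yaw":-0.147,"hand":-1},{"x":0,"y":0,"z":0,"yaw":-0.147,"hand":-1},{"x":0,"y":0,"z":0,"yaw":-0.147,"hand":-1},{"x":0,"y":0,"z":0,"yaw":-0.147,"hand":-1},{"x":0,"y":0,"z":0,"yaw":-0.147,"hand":-1}]'
python3 -m handwheel '[{"x":0,"y":0,"z":0,"yaw":-0.1,"hand":-1},{"x":0,"y":0,"z":0,"yaw":0,"hand":-1},{"x":0,"y":0,"z":0,"yaw":0,"hand":-1}]'
python3 -c "
from h import *
print(state()['qpos']);plan(.5039,.3573,.07,-13)"
```

```text
t: 23.1
tcp_pos: [0.4579, 0.3605, 0.1891]
tcp_rot: [3.016, 0.876, -0.01]
force: [0.1, -0.1, -0.2]
grip_width: 0.0919
grasp_force: 0.0
t: 23.6
tcp_pos: [0.4582, 0.3604, 0.1894]
tcp_rot: [-2.5, -1.9, 0.008]
force: [0.2, -0.1, 0.2]
grip_width: 0.0919
grasp_force: 0.0
t: 24.1
tcp_pos: [0.4584, 0.3605, 0.1899]
tcp_rot: [-1.65, -2.67, 0.006]
force: [0.4, -0.1, -0.5]
grip_width: 0.092
grasp_force: 0.0
t: 24.6
tcp_pos: [0.4587, 0.3604, 0.1904]
tcp_rot: [-0.581, -3.084, 0.002]
force: [-1.0, 0.8, -0.1]
grip_width: 0.0915
grasp_force: 0.0
t: 24.9
tcp_pos: [0.4586, 0.3601, 0.1896]
tcp_rot: [-0.441, -3.106, 0.005]
force: [-0.1, 1.8, 0.1]
grip_width: 0.0921
grasp_force: 0.0
[-0.02961296  0.58373621 -0.9246002   1.75902436  0.52271986  1.07168606
  0.15160971]
t 24.9 heading 163.8 shift tool [-44.7  10.3 119.4] rows 3.0 yaw -0.055; j7 0.15
```

```bash
python3 -m handwheel '[{"x":-0.022,"y":0.005,"z":0.02,"yaw":-0.028,"hand":-1},{"x":-0.0225,"y":0.005,"z":0.025,"yaw":-0.028,"hand":-1},{"x":0,"y":0,"z":0.025,"yaw":0,"hand":-1},{"x":0,"y":0,"z":0.025,"yaw":0,"hand":-1},{"x":0,"y":0,"z":0.02,"yaw":0,"hand":-1}]'
python3 -m handwheel '[{"x":0,"y":0,"z":0,"yaw":0,"hand":-1},{"x":0,"y":0,"z":0,"yaw":0,"hand":-1},{"x":0,"y":0,"z":0,"yaw":0,"hand":-1}]'
python3 -c "
from h import *
plan(.5039,.3573,.028,-13)"
```

```text
t: 25.4
tcp_pos: [0.503, 0.3575, 0.0725]
tcp_rot: [-0.352, -3.117, 0.008]
force: [-0.1, 0.2, -0.6]
grip_width: 0.092
grasp_force: 0.0
t: 25.7
tcp_pos: [0.5036, 0.3588, 0.0752]
tcp_rot: [-0.349, -3.12, 0.006]
force: [-0.1, 0.3, -0.1]
grip_width: 0.0913
grasp_force: 0.0
t 25.7 heading 167.2 shift tool [-0.7 -1.2 47.2] rows 1.0 yaw 0.004; j7 0.17
```

```bash
python3 -m handwheel '[{"x":-0.0007,"y":-0.0012,"z":0.017,"yaw":0,"hand":-1},{"x":0,"y":0,"z":0.02,"yaw":0,"hand":-1},{"x":0,"y":0,"z":0.01,"yaw":0,"hand":-1},{"x":0,"y":0,"z":0,"yaw":0,"hand":-1},{"x":0,"y":0,"z":0,"yaw":0,"hand":-1}]'
python3 -c "
from h import *
plan(.5039,.3573,.028,-13)"
```

```text
t: 26.2
tcp_pos: [0.5027, 0.3563, 0.026]
tcp_rot: [-0.348, -3.117, 0.01]
force: [0.0, 0.7, -0.6]
grip_width: 0.0917
grasp_force: 0.0
t 26.2 heading 167.3 shift tool [-0.9  1.2 -2. ] rows 1.0 yaw 0.005; j7 0.13
```

```bash
python3 -m handwheel '[{"x":-0.001,"y":0.001,"z":-0.001,"yaw":0,"hand":-1},{"x":0,"y":0,"z":0,"yaw":0,"hand":1},{"x":0,"y":0,"z":0,"yaw":0,"hand":1},{"x":0,"y":0,"z":0,"yaw":0,"hand":1},{"x":0,"y":0,"z":0,"yaw":0,"hand":1}]' 25
python3 -m handwheel '[{"x":0,"y":0,"z":0,"yaw":0,"hand":1},{"x":0,"y":0,"z":0,"yaw":0,"hand":1},{"x":0,"y":0,"z":0,"yaw":0,"hand":1},{"x":0,"y":0,"z":0,"yaw":0,"hand":1}]'
python3 -m handwheel '[{"x":0,"y":0,"z":-0.02,"yaw":0,"hand":1},{"x":0,"y":0,"z":-0.025,"yaw":0,"hand":1},{"x":0,"y":0,"z":-0.025,"yaw":0,"hand":1},{"x":0,"y":0,"z":-0.01,"yaw":0,"hand":1},{"x":0,"y":0,"z":0,"yaw":0,"hand":1}]'
python3 -c "
from h import *
print(state()['qpos'][6]);plan(.444,.032,.095,11.5)"
```

```text
t: 26.7
tcp_pos: [0.5045, 0.3569, 0.0278]
tcp_rot: [-0.349, -3.119, 0.009]
force: [0.9, -0.1, -0.1]
grip_width: 0.0647
grasp_force: 0.0
t: 27.1
tcp_pos: [0.5045, 0.357, 0.0277]
tcp_rot: [-0.349, -3.118, 0.009]
force: [-1.0, 0.4, 2.1]
grip_width: 0.0561
grasp_force: 25.0
t: 27.6
tcp_pos: [0.5058, 0.3583, 0.1099]
tcp_rot: [-0.349, -3.121, 0.006]
force: [0.5, 0.3, -0.9]
grip_width: 0.0557
grasp_force: 25.0
0.19793159584894207
t 27.6 heading 167.2 shift tool [ -11.8 -331.8   16.1] rows 7.0 yaw -0.423; j7 0.20
```

```bash
python3 -m handwheel '[{"x":-0.001,"y":-0.03,"z":0,"yaw":0,"hand":1},{"x":-0.001,"y":-0.03,"z":0,"yaw":0,"hand":1},{"x":-0.001,"y":-0.03,"z":0,"yaw":0,"hand":1},{"x":-0.001,"y":-0.03,"z":0,"yaw":0,"hand":1},{"x":-0.001,"y":-0.03,"z":0,"yaw":0,"hand":1}]'
python3 -m handwheel '[{"x":-0.001,"y":-0.03,"z":0,"yaw":0,"hand":1},{"x":-0.001,"y":-0.03,"z":0,"yaw":0,"hand":1},{"x":-0.001,"y":-0.03,"z":0,"yaw":0,"hand":1},{"x":-0.001,"y":-0.03,"z":0,"yaw":0,"hand":1},{"x":-0.001,"y":-0.03,"z":0,"yaw":0,"hand":1}]'
python3 -m handwheel '[{"x":0,"y":-0.03,"z":0.014,"yaw":-0.141,"hand":1},{"x":0,"y":0,"z":0,"yaw":-0.141,"hand":1},{"x":0,"y":0,"z":0,"yaw":-0.141,"hand":1},{"x":0,"y":0,"z":0,"yaw":0,"hand":1},{"x":0,"y":0,"z":0,"yaw":0,"hand":1}]'
python3 -c "
from h import *
print(state()['qpos'][6]);plan(.4583,.035,.0914,11.5)"
```

```text
t: 28.1
tcp_pos: [0.4754, 0.2082, 0.1074]
tcp_rot: [-0.348, -3.117, 0.011]
force: [0.3, 0.8, -1.0]
grip_width: 0.0558
grasp_force: 25.0
t: 28.6
tcp_pos: [0.4471, 0.0611, 0.1086]
tcp_rot: [-0.348, -3.117, 0.009]
force: [-0.1, -0.7, -1.0]
grip_width: 0.0559
grasp_force: 25.0
t: 29.1
tcp_pos: [0.4411, 0.0333, 0.0951]
tcp_rot: [0.308, -3.12, 0.006]
force: [-0.9, 0.3, -0.0]
grip_width: 0.0562
grasp_force: 25.0
1.025232023283013
t 29.1 heading -168.7 shift tool [-17.3  -1.7   3.6] rows 1.0 yaw -0.004; j7 1.03
```

```bash
python3 -m handwheel '[{"x":-0.0165,"y":-0.0017,"z":0.0036,"yaw":-0.003,"hand":1},{"x":-0.02,"y":0,"z":0,"yaw":0,"hand":1},{"x":-0.01,"y":0,"z":0,"yaw":0,"hand":1},{"x":0,"y":0,"z":0,"yaw":0,"hand":1},{"x":0,"y":0,"z":0,"yaw":0,"hand":1}]'
python3 - <<'E'
from h import *
plan(.4873,.0407,.0914,11.4)
s=snapshot("scene");save(s,"s2.png",(270,170,430,290),5)
E
```

```text
t: 29.6
tcp_pos: [0.4866, 0.0412, 0.0915]
tcp_rot: [0.318, -3.119, 0.008]
force: [-0.4, 0.2, 0.3]
grip_width: 0.0563
grasp_force: 25.0
t 29.6 heading -168.4 shift tool [-0.6 -0.6  0.1] rows 1.0 yaw 0.004; j7 1.03
```

View pics/s2.png

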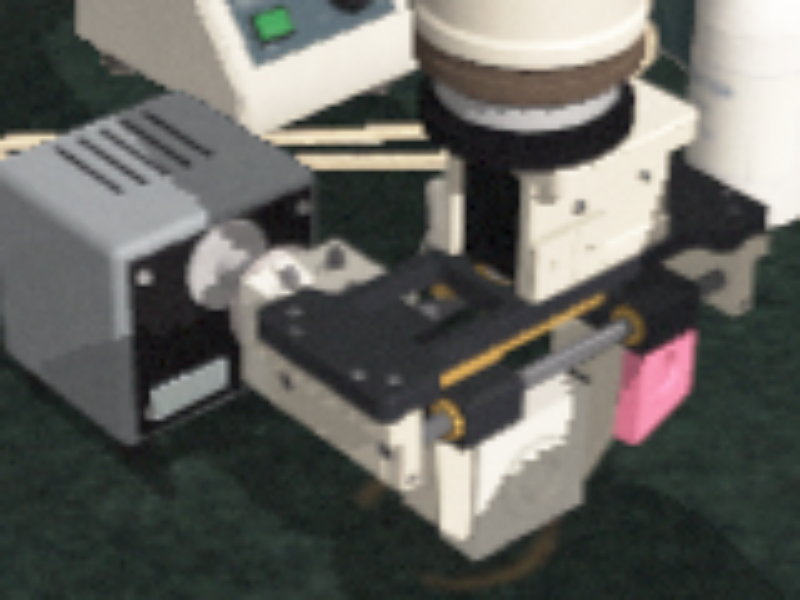

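The picture shows the cap in the jaws with its collar facing outward, toward the viewer at (540, 490). The two heads sit on the shaft behind the gripper at (270–340, 260). I'll advance gently along the track that worked for the heads.

```bash
python3 -m handwheel '[{"x":-0.01,"y":-0.0005,"z":0,"yaw":0.003,"hand":1},{"x":-0.01,"y":0,"z":0,"yaw":0,"hand":1},{"x":-0.006,"y":0,"z":0,"yaw":0,"hand":1},{"x":0,"y":0,"z":0,"yaw":0,"hand":1},{"x":0,"y":0,"z":0,"yaw":0,"hand":1}]'
python3 -c "
from h import *
x=state()['tcp_pos'][0];plan(x,.0407+.2013*(x-.4873),.0914,11.4)"
```

```text
t: 30.15
tcp_pos: [0.513, 0.0458, 0.0915]
tcp_rot: [0.314, -3.12, 0.007]
force: [0.3, -0.2, -0.9]
grip_width: 0.0559
grasp_force: 25.0
t 30.1 heading -168.5 shift tool [-0.   0.1  0.1] rows 1.0 yaw 0.001; j7 1.03
```

```bash
python3 -m handwheel '[{"x":-0.005,"y":0,"z":0,"yaw":0,"hand":1},{"x":-0.005,"y":0,"z":0,"yaw":0,"hand":1},{"x":-0.004,"y":0,"z":0,"yaw":0,"hand":1},{"x":0,"y":0,"z":0,"yaw":0,"hand":1}]'
python3 -m handwheel '[{"x":-0.005,"y":0,"z":0,"yaw":0,"hand":1},{"x":-0.005,"y":0,"z":0,"yaw":0,"hand":1},{"x":-0.004,"y":0,"z":0,"yaw":0,"hand":1},{"x":0,"y":0,"z":0,"yaw":0,"hand":1}]'
python3 -c "
from h import *
x=state()['tcp_pos'][0];plan(x,.0407+.2013*(x-.4873),.0914,11.4)"
```

```text
t: 30.55
tcp_pos: [0.5275, 0.0486, 0.0916]
tcp_rot: [0.313, -3.122, 0.007]
force: [-1.0, -0.3, -1.1]
grip_width: 0.0561
grasp_force: 25.0
t: 30.95
tcp_pos: [0.5414, 0.0516, 0.0916]
tcp_rot: [0.314, -3.122, 0.007]
force: [0.2, 0.1, 1.2]
grip_width: 0.0557
grasp_force: 25.0
t 30.9 heading -168.5 shift tool [-0.   0.   0.2] rows 1.0 yaw 0.001; j7 1.04
```

```bash
python3 -m handwheel '[{"x":-0.005,"y":0,"z":0,"yaw":0,"hand":1},{"x":-0.005,"y":0,"z":0,"yaw":0,"hand":1},{"x":-0.004,"y":0,"z":0,"yaw":0,"hand":1},{"x":0,"y":0,"z":0,"yaw":0,"hand":1}]'
python3 -m handwheel '[{"x":-0.003,"y":0,"z":0,"yaw":0,"hand":1},{"x":0,"y":0,"z":0,"yaw":0,"hand":1}]'
python3 -m handwheel '[{"x":-0.003,"y":0,"z":0,"yaw":0,"hand":1},{"x":0,"y":0,"z":0,"yaw":0,"hand":1}]'
```

```text
t: 31.35
tcp_pos: [0.5551, 0.0542, 0.0915]
tcp_rot: [0.314, -3.122, 0.007]
force: [-0.5, -0.6, 0.0]
grip_width: 0.0559
grasp_force: 25.0
t: 31.55
tcp_pos: [0.5575, 0.0547, 0.0914]
tcp_rot: [0.314, -3.121, 0.007]
force: [0.3, 0.4, 0.2]
grip_width: 0.0554
grasp_force: 25.0
t: 31.75
tcp_pos: [0.5604, 0.0551, 0.0914]
tcp_rot: [0.314, -3.121, 0.008]
force: [0.3, -0.2, 0.1]
grip_width: 0.0558
grasp_force: 25.0
```

```bash
python3 -m handwheel '[{"x":-0.0015,"y":0,"z":0,"yaw":0,"hand":1},{"x":0,"y":0,"z":0,"yaw":0,"hand":1}]'
python3 -m handwheel '[{"x":-0.0015,"y":0,"z":0,"yaw":0,"hand":1},{"x":0,"y":0,"z":0,"yaw":0,"hand":1}]'
python3 -m handwheel '[{"x":-0.0015,"y":0,"z":0,"yaw":0,"hand":1},{"x":0,"y":0,"z":0,"yaw":0,"hand":1}]'
```

```text
t: 31.95
tcp_pos: [0.5617, 0.0554, 0.0913]
tcp_rot: [0.314, -3.121, 0.008]
force: [0.3, -0.4, 1.0]
grip_width: 0.0558
grasp_force: 25.0
t: 32.15
tcp_pos: [0.5626, 0.0556, 0.0912]
tcp_rot: [0.314, -3.12, 0.008]
force: [-2.0, -0.8, 1.1]
grip_width: 0.056
grasp_force: 25.0
t: 32.35
tcp_pos: [0.5633, 0.0557, 0.091]
tcp_rot: [0.314, -3.118, 0.009]
force: [-5.9, -1.9, 2.5]
grip_width: 0.0559
grasp_force: 25.0
```

```bash
python3 -m handwheel '[{"x":-0.0015,"y":0,"z":0,"yaw":0,"hand":1},{"x":0,"y":0,"z":0,"yaw":0,"hand":1}]'
python3 -m handwheel '[{"x":-0.0015,"y":0,"z":0,"yaw":0,"hand":1},{"x":0,"y":0,"z":0,"yaw":0,"hand":1}]'
python3 -m handwheel '[{"x":-0.001,"y":0,"z":0,"yaw":0,"hand":1},{"x":0,"y":0,"z":0,"yaw":0,"hand":1}]'
```

```text
t: 32.55
tcp_pos: [0.5644, 0.056, 0.0909]
tcp_rot: [0.314, -3.118, 0.009]
force: [-5.8, -1.2, 4.0]
grip_width: 0.0559
grasp_force: 25.0
t: 32.75
tcp_pos: [0.5656, 0.0562, 0.0908]
tcp_rot: [0.314, -3.117, 0.009]
force: [-6.0, -2.1, 3.8]
grip_width: 0.056
grasp_force: 25.0
t: 32.95
tcp_pos: [0.566, 0.0563, 0.0907]
tcp_rot: [0.314, -3.116, 0.01]
force: [-8.1, -1.8, 5.2]
grip_width: 0.0561
grasp_force: 25.0
```

```bash
python3 -m handwheel '[{"x":-0.001,"y":0,"z":0,"yaw":0,"hand":1},{"x":0,"y":0,"z":0,"yaw":0,"hand":1}]'
python3 -m handwheel '[{"x":-0.001,"y":0,"z":0,"yaw":0,"hand":1},{"x":0,"y":0,"z":0,"yaw":0,"hand":1}]'
python3 - <<'E'
from h import *
st=state();s=snapshot("wrist");save(s,"w5.png");
s=snapshot("scene");save(s,"s3.png",(270,170,430,290),5)
E
```

```text
t: 33.15
tcp_pos: [0.5667, 0.0564, 0.0907]
tcp_rot: [0.313, -3.115, 0.01]
force: [-9.4, -1.9, 6.5]
grip_width: 0.0555
grasp_force: 25.0
t: 33.35
tcp_pos: [0.5673, 0.0566, 0.0906]
tcp_rot: [0.314, -3.115, 0.01]
force: [-9.0, -2.5, 6.4]
grip_width: 0.0557
grasp_force: 25.0
```

View pics/w5.png

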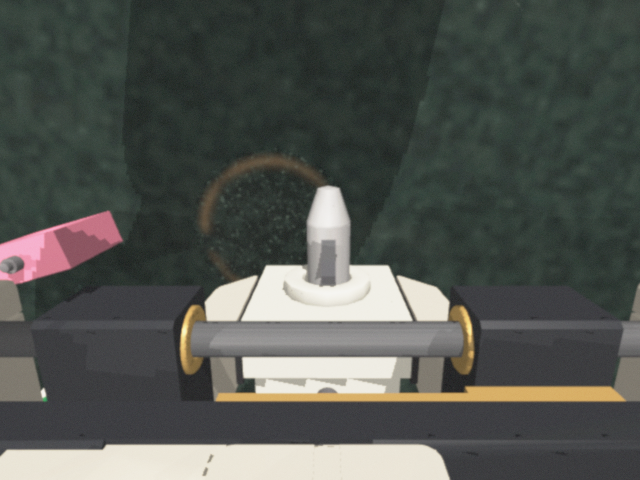

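The picture shows the shaft tip at (328, 188), the tab at (327, 240–285), and the collar at (327, 285) right at the tab's rear. I'll check the tab height and collar position in the depth.

```bash
python3 - <<'E'
from h import *
st=state();s=snapshot("wrist");W=cloud(s,st);a,b,z,h=shaft(W,st);print(np.round(st["force"],1),st["t"])
# a grows toward the tip (tool x points away from the drive)
for r in range(185,318,4):
    c=327;print(r,"a",np.round(a[r,c]*1000,1),"z",np.round(z[r,c]*1000,1),"| side z",np.round(z[r,[312,342]]*1000,1), "a",np.round(a[r,342]*1000,1))
E
```

```text
[-10.6  -2.5   6.8] 33.45
185 a 39.6 z 1.3 | side z [1.5 0.7] a 39.6
189 a 50.9 z 96.5 | side z [0.7 1.6] a 37.3
193 a 49.5 z 97.1 | side z [0.8 0.6] a 34.7
197 a 48.2 z 97.6 | side z [1.6 1.7] a 32.5
201 a 46.9 z 98.0 | side z [ 1.2 94.4] a 46.2
205 a 45.5 z 98.6 | side z [94.6 96.5] a 45.2
209 a 44.2 z 99.0 | side z [95.8 95.7] a 43.6
213 a 42.8 z 99.3 | side z [96.2 96.7] a 42.3
217 a 41.4 z 99.3 | side z [96.5 96.5] a 40.8
221 a 40.0 z 99.6 | side z [97.5 98.7] a 39.8
225 a 38.9 z 100.9 | side z [98.1 98.3] a 38.3
229 a 37.3 z 100.2 | side z [99.  98.2] a 36.8
233 a 35.7 z 99.6 | side z [98.7 99.8] a 35.7
237 a 34.5 z 100.5 | side z [98.5 99.1] a 34.1
241 a 33.5 z 102.2 | side z [98.1 99.5] a 32.7
245 a 32.0 z 102.3 | side z [96.9 98.8] a 31.0
249 a 30.0 z 100.5 | side z [97.7 97.6] a 29.1
253 a 29.1 z 102.2 | side z [98.8 97.4] a 27.6
257 a 27.8 z 103.0 | side z [98.9 98.8] a 26.5
261 a 26.3 z 102.8 | side z [97.9 98.8] a 24.9
265 a 25.5 z 104.8 | side z [98.5 98.5] a 23.3
269 a 23.9 z 104.3 | side z [97.5 99.2] a 22.0
273 a 22.6 z 104.9 | side z [97.6 98.7] a 20.3
277 a 21.6 z 106.2 | side z [97.1 98.6] a 18.7
281 a 19.9 z 105.7 | side z [ 98.1 100.3] a 17.8
285 a 16.1 z 100.2 | side z [102.4 101.4] a 16.7
289 a 17.1 z 106.1 | side z [105.1 106.1] a 17.1
293 a 16.0 z 107.2 | side z [107.3 107.2] a 16.0
297 a 15.1 z 108.5 | side z [106.6 107.6] a 14.7
301 a 13.6 z 108.5 | side z [107.2 106.8] a 12.9
305 a 12.1 z 108.6 | side z [107.4 106.7] a 11.3
309 a 11.0 z 109.4 | side z [109.5 109.2] a 10.9
313 a 11.3 z 113.1 | side z [113.4 113.1] a 11.3
317 a 11.0 z 115.5 | side z [114.3 114.8] a 10.7
```

Latched: the tab stands at full height (z 106 at its rear, against 100 for the shaft), with the collar about 2 mm behind it. I'll ease off and release.

```bash
python3 -m handwheel '[{"x":0.001,"y":0,"z":0,"yaw":0,"hand":1},{"x":0.001,"y":0,"z":0,"yaw":0,"hand":1},{"x":0.001,"y":0,"z":0,"yaw":0,"hand":1},{"x":0,"y":0,"z":0,"yaw":0,"hand":1}]'
python3 -m handwheel '[{"x":0,"y":0,"z":0,"yaw":0,"hand":-1},{"x":0,"y":0,"z":0,"yaw":0,"hand":-1},{"x":0,"y":0,"z":0,"yaw":0,"hand":-1},{"x":0,"y":0,"z":0,"yaw":0,"hand":-1},{"x":0,"y":0,"z":0,"yaw":0,"hand":-1}]'
python3 -m handwheel '[{"x":0,"y":0,"z":-0.02,"yaw":0,"hand":-1},{"x":0,"y":0,"z":-0.03,"yaw":0,"hand":-1},{"x":0,"y":0,"z":-0.03,"yaw":0,"hand":-1},{"x":0.01,"y":0,"z":-0.03,"yaw":0,"hand":-1},{"x":0,"y":0,"z":0,"yaw":0,"hand":-1}]'
python3 - <<'E'
from h import *
st=state();s=snapshot("wrist");W=cloud(s,st);a,b,z,h=shaft(W,st)
for lo in np.arange(-.05,.09,.004):
    q=(a>=lo)&(a<lo+.004)&(abs(b)<.004)&(z>.08)&(z<.125)
    if q.sum()>15: print(np.round(lo*1000),q.sum(),np.round(np.median(z[q])*1000,1))
s=snapshot("scene");save(s,"s4.png",(270,170,430,290),5)
E
```

```text
t: 33.9
tcp_pos: [0.5657, 0.0562, 0.0906]
tcp_rot: [0.314, -3.118, 0.009]
force: [-5.4, -0.7, 2.4]
grip_width: 0.0563
grasp_force: 25.0
t: 34.4
tcp_pos: [0.5677, 0.0568, 0.0914]
tcp_rot: [0.314, -3.121, 0.007]
force: [-0.5, 0.3, 0.3]
grip_width: 0.0897
grasp_force: 0.0
t: 34.9
tcp_pos: [0.5597, 0.0563, 0.2052]
tcp_rot: [-0.315, 3.125, -0.008]
force: [0.5, 0.2, -0.2]
grip_width: 0.0917
grasp_force: 0.0
-50.0 64 116.5
-46.0 67 116.5
-42.0 78 116.5
-38.0 69 116.5
-34.0 65 116.5
-30.0 39 117.4
-26.0 92 122.1
-22.0 104 116.8
-18.0 51 116.8
-14.0 74 119.7
-10.0 82 119.7
-6.0 83 119.7
-2.0 80 119.7
2.0 149 118.0
6.0 74 108.1
10.0 98 105.5
14.0 80 103.9
18.0 78 102.6
22.0 76 100.8
26.0 80 100.4
30.0 81 99.7
34.0 84 98.3
38.0 78 96.9
42.0 35 95.2
```

View pics/s4.png

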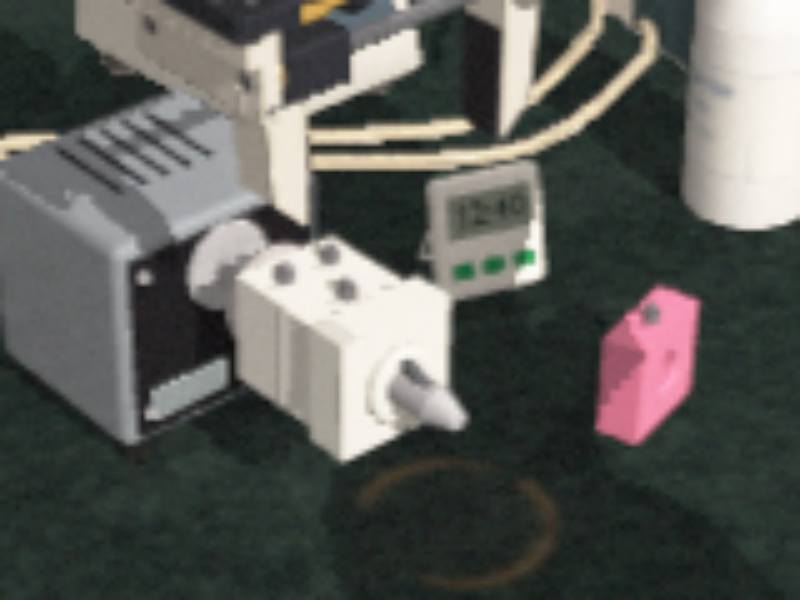

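The picture shows the whole stack tight on the shaft: plate, thick head (two barbs), thin head (one barb), then the cap. The collar faces out with the tab standing against it at (405, 370), and the gripper is clear. I'm handing the job in.

```bash
python3 -m handwheel '[{"x":0,"y":0,"z":0,"yaw":0,"hand":-1},{"x":0,"y":0,"z":0,"yaw":0,"hand":-1},{"x":0,"y":0,"z":0,"yaw":0,"hand":-1}]'
python3 -c "
from h import *
print(sign_off())"
```

```text
t: 35.3
tcp_pos: [0.5577, 0.0552, 0.2004]
tcp_rot: [0.314, -3.119, 0.007]
force: [-0.2, -0.2, 0.9]
grip_width: 0.0919
grasp_force: 0.0
the job is handed in; nothing more can be done
None
```

The thick head, thin head and end cap (collar outward) are on the shaft and held by the latch; I handed the job in at about 35 s, with wrist force under about 13 N in every reading and no verdict returned.

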